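# Load and close a stack-drilling jig

### The arm

A 6-joint arm with a two-finger parallel gripper is mounted at the origin on a cart in front of the work surface, level with it; the furniture and walls round the work are solid. World frame = base frame: x ahead of the robot, y to its left, z up, the work surface at z = 0. Lengths are in m, angles in rad, forces in N, time in s.
With the tool pointing down it reaches from about 0.3 to 0.95 m from the base axis. Payload 3.1 kg.
Tool frame: the origin (TCP) lies at the very end of the fingers, on their centre line; the grasp point (between the pads) lies 19 mm behind it; z points along the fingers, y is the direction in which the jaws open and shut (so a half turn about z gives the same grasp; the last joint's range is limited). The gripper opens to 85 mm and grips with 20 to 120 N. Pads are 22 mm wide; open, the fingers measure 114 mm over their backs; the gripper's body (76 mm by 85 mm) begins 54 mm behind the grasp point. The pads swing forward as they close: fully open they stand 13 mm farther back than shut.
Start: joints at [1.086, 0.308, 1.634, -0, 1.2, -0.07], TCP at [0.252, 0.572, 0.231] pointing down, gripper open.
Joint ranges: [-3.06, 3.06], [-0.79, 1.96], [0.05, 2.63], [-1.19, 4.34], [0.05, 2.64], [-2.94, 2.94]. Speed limits (rad/s): [2.79, 2.79, 3.14, 3.14, 3.14, 3.14].

### API

Orientations are given as a 3x3 rotation matrix whose columns are the frame's x, y, z axes.
In Python, from plant import bot gives the robot as it stands.
- The arm moves only by the tool carry_out, never from a script. Its argument "rows" is one flat list of numbers, 5 for each row, row after row: the gripper's target within -1 to 1 (fully open at 1, half-way at 0, shut at -1), then the shift along the world's x, y, z in cm, then the turn about the world's z in degrees. In form: [hand, x, y, z, yaw, hand, x, y, z, yaw, ...]. A call has 1 to 20 rows; each row shifts and turns the commanded pose from where the row before left it; what a row does not reach is not made up. A row lasts 1/10 s, in which the tool goes at most 50 mm and 8.59 degrees, less where a joint would pass 70% of its speed; a pose out of reach is approached as far as the arm can. A call with a gripper value outside its range is refused whole. The fingers move at their own pace and stop on an object; "squeeze" is the grip in N (left out, the last holds). Time passes only in rows, so rows that do not move let the fingers close. It gives the time, the measured TCP pose, the force and the opening at its end, in the units of the state.
- bot.observe(): the state, without advancing time (a new reading comes with each control period).
- bot.read_camera(name): name is "side" or "top"; returns the picture (420x560x3 uint8, blue, green, red); there is no depth.
- bot.get_calibration(name): a dict with "vfov" (degrees; the focal length in pixels is half the picture's height over the tangent of half this angle, whatever the lens; pixels are square), "cx", "cy" (the principal point, pixels), "extrinsics" (4x4, takes a point from camera to world coordinates). Camera axes: x right, y down, z forward; pixel columns grow to the right and rows downward; lengths in m; the calibration is good to about 2 mm. A picture is of the moment at which its call begins. get_calibration takes no time and is no camera call.
- bot.job_done(): hands the job in, once; it reports no verdict.
Trained networks look in the newest picture that a camera, given by its name, has taken for a name from the list of things; names that differ only in an ending like _2 or _b are one class to them, and where a whole thing is asked for, a point or a joint stands for the part that bears it (a point fixed in the world has none). Each returns a list of dicts, best first, with "p" (0 to 1); they miss things now and then, are a little off and sometimes report something else, mostly with a low value. They report only what shows in the picture. A call takes as long as a camera call.
- bot.look_for(camera, name): "xy" ([column, row] as shares, 0 to 1, of the picture: columns of its width, rows of its height, amid what is visible of it).
- bot.silhouettes(camera, name): "pixels" (420x560 bool, what is visible of it) and "xy" ([column, row] as shares, 0 to 1, of the picture: columns of its width, rows of its height, amid what is visible of it).
The state is a dict: "time_s": time; "joint_positions": joint angles; "dq": joint speeds; "effort": joint torques, N m; "position": TCP position; "orientation": TCP orientation; "force": force on the tool from outside, world axes, zero at the start; "moment": the same for the moment, N m; "width": finger opening in m.
Only numpy, scipy, OpenCV 4.12 (cv2) and the standard library are available. Lean on these libraries where they do the work, as an engineer would, in place of code of your own. Each camera call takes 0.05 s, during which the arm holds its last target.

### The job

Set up the drilling jig: first take the left-over dark grey dressing stick off it and put it down on the bench beside it, then lay all the flat steel bars on top of one another in the jig's nest and let them go. Next lower the drill plate over both guide pins until it sits level and fully home on the pin shoulders, and finally swing the two yellow hold-down straps over it and press each one down until its catch snaps and holds it shut. Leave the tape measure and the paint tin where they are.

Things in the scene. Friction and masses are not known exactly. Their poses are not given: they have to be found in the camera images.
- drill_jig: Jig fixed to the bench: grey base plate 180 x 206 x 15 mm. Origin under the centre of its underside, on the bench. Own y is the long axis (points roughly to the robot), own x points left, own z up. Straps are hinged along its +x side, their catch posts (14 x 20 mm, top at z = 75 mm) stand at x = -80, y = +-62 mm.
- nest (a point): Centre of the nest's floor, z = 15 mm; axes as the jig's. The nest is 37 mm wide in x and 117 mm long in y, bounded to 30 mm above its floor by side guides (10 mm in x, 12 mm in y) at y = +-48 mm and end stops (30 x 8 mm) at y = +-62 mm; between y = -42 and 42 mm its sides are open for fingers.
- pin_near (a point): Top of the guide pin at the jig's +y end (x = 0, y = 85 mm): 12 mm diameter, bullet nose of the last 12 mm, top at z = 105 mm. It rises from a shoulder of 22 mm diameter whose top is at z = 49 mm.
- pin_far (a point): Top of the other, like guide pin, at x = 0, y = -85 mm of the jig.
- drill_plate: Loose aluminium plate 90 x 196 x 10 mm (own y is long), about 0.55 kg, flat on the bench in front of the jig. Origin under the centre of its underside. Two 14 mm through holes at (0, +-85) mm fit the pins, either way round. Black handle bar over the centre: 56 mm long in x, 18 mm wide in y, from 30 to 50 mm above the underside, on two posts. Home, its underside is 49 mm above the bench.
- bar_1: Flat steel bar 30 x 110 x 10 mm (own y is long), 0.26 kg. Origin under the centre of its underside. Flat on the bench at the left, beyond the earth clamp. Two or three such bars are present; all alike, to be stacked in any order. This one may be absent.
- bar_2: Flat steel bar like bar_1; may be absent.
- bar_3: Flat steel bar like bar_1; may be absent.
- left_stick: Left-over grinding-wheel dressing stick: dark grey square bar 25 x 120 x 25 mm (own y is long), 0.18 kg, lying on the jig's base across the middle of the nest (along the jig's x) at the start. Origin under the centre of its underside.
- strap_near (a joint): Yellow strap (18 mm wide, 5 mm thick, 127 mm from hinge to end) at the jig's y = 62 mm, hinge axis along y at x = 60, z = 63.5 mm. 0 rad = shut, level along the jig's -x, its top 66 mm up; 1.57 = upright; at most 1.75. Stiff hinge (0.06 N m): it stays where left. In the last 0.08 rad the end meets a sprung ball catch: about 6 N at the end pushes past; it then pulls to 0 and holds.
- strap_far (a joint): The other strap, like strap_near in all, at the jig's y = -62 mm (the end farther from the robot).
- strap_near_tip (a point): Point on the upper face of strap_near, 105 mm from its hinge, on a black rubber patch: the place to press.
- strap_far_tip (a point): The same point on strap_far.
- grinder_table (a point): Point on the bench straight under the nearest left corner of the belt grinder's black work table, which is 315 mm up; the table reaches 120 mm farther from the robot and 140 mm to the right, and the tall belt housing stands behind it (from x = 0.54 m, y below -0.20 m). Fixed; keep the arm and gripper clear of it.
- clamp_jaw (a point): Point on the bench straight under the tip of the silver earth clamp's jaws, which are about 190 mm up. The clamp slants from here towards the robot and to the left (to about x = 0.44, y = 0.39 m), up to 220 mm high. Fixed; keep clear of it.
- tape_measure: Yellow and black tape measure 36 x 73 x 62 mm at the back of the bench, to be left alone. Origin under its centre.
- paint_tin: Small paint tin, 78 mm diameter, 77 mm high, at the back, to be left alone. Origin under its centre.

How it is judged:
On the way, in this order (a step that is already met when the one before it is completed fails the run):
1. the dressing stick has been put down on the bench off the jig ((x of left_stick in the frame of drill_jig above 0.11 m or x of left_stick in the frame of drill_jig below -0.11 m or y of left_stick in the frame of drill_jig above 0.123 m or y of left_stick in the frame of drill_jig below -0.123 m) and height (world z) of left_stick between -0.02 and 0.028 m and contact force between left_stick and drill_jig below 0.1 N and contact force between left_stick and the fingers below 0.2 N), for 0.2 s.
2. every bar lies flat in the nest, let go (x of bar_1 in the frame of drill_jig between -0.008 and 0.008 m and y of bar_1 in the frame of drill_jig between -0.009 and 0.009 m and z of bar_1 in the frame of drill_jig between 0.012 and 0.039 m and angle between the y axis of each of bar_1, bar_2, bar_3 and the y axis of drill_jig, either way round below 0.15 rad and angle between the z axis of each of bar_1, bar_2, bar_3 and the z axis of drill_jig, either way round below 0.08 rad and x of bar_2 in the frame of drill_jig between -0.008 and 0.008 m and y of bar_2 in the frame of drill_jig between -0.009 and 0.009 m and z of bar_2 in the frame of drill_jig between 0.012 and 0.039 m and x of bar_3 in the frame of drill_jig between -0.008 and 0.008 m and y of bar_3 in the frame of drill_jig between -0.009 and 0.009 m and z of bar_3 in the frame of drill_jig between 0.012 and 0.039 m and contact force between each of bar_1, bar_2, bar_3 and the fingers below 0.2 N), for 0.2 s.
3. the drill plate is home on the shoulders of both pins, both straps still up (horizontal distance between drill_plate and drill_jig below 0.004 m and z of drill_plate in the frame of drill_jig between 0.046 and 0.0515 m and angle between the y axis of drill_plate and the y axis of drill_jig, either way round below 0.03 rad and angle between drill_plate's own z axis and vertical below 0.03 rad and value of joint each of strap_near, strap_far above 0.2 rad), for 0.2 s.
4. both straps are snapped shut (value of joint each of strap_near, strap_far below 0.025 rad), for 0.2 s.
At the end, for the whole second after the job is handed in: Dressing stick on the bench off the jig; every bar flat in the nest (within 8 mm across, 9 mm along); plate centred on the pins within 4 mm, level within 0.03 rad, underside 46 to 51.5 mm above the bench; both straps shut (below 0.025 rad); all at rest (all of step 4 and (x of left_stick in the frame of drill_jig above 0.11 m or x of left_stick in the frame of drill_jig below -0.11 m or y of left_stick in the frame of drill_jig above 0.123 m or y of left_stick in the frame of drill_jig below -0.123 m) and height (world z) of left_stick between -0.02 and 0.028 m and contact force between left_stick and drill_jig below 0.1 N and x of bar_1 in the frame of drill_jig between -0.008 and 0.008 m and y of bar_1 in the frame of drill_jig between -0.009 and 0.009 m and z of bar_1 in the frame of drill_jig between 0.012 and 0.039 m and angle between the y axis of each of bar_1, bar_2, bar_3 and the y axis of drill_jig, either way round below 0.15 rad and angle between the z axis of each of bar_1, bar_2, bar_3 and the z axis of drill_jig, either way round below 0.08 rad and x of bar_2 in the frame of drill_jig between -0.008 and 0.008 m and y of bar_2 in the frame of drill_jig between -0.009 and 0.009 m and z of bar_2 in the frame of drill_jig between 0.012 and 0.039 m and x of bar_3 in the frame of drill_jig between -0.008 and 0.008 m and y of bar_3 in the frame of drill_jig between -0.009 and 0.009 m and z of bar_3 in the frame of drill_jig between 0.012 and 0.039 m and horizontal distance between drill_plate and drill_jig below 0.004 m and z of drill_plate in the frame of drill_jig between 0.046 and 0.0515 m and angle between the y axis of drill_plate and the y axis of drill_jig, either way round below 0.03 rad and angle between drill_plate's own z axis and vertical below 0.03 rad and linear speed of each of left_stick, drill_plate, bar_1, bar_2, bar_3 below 0.02 m/s); the robot touches nothing.
It fails at once if the tape measure is pushed more than 30 mm (distance of tape_measure from where it was at the start of the episode above 0.03 m).
It fails at once if the paint tin is pushed more than 30 mm (distance of paint_tin from where it was at the start of the episode above 0.03 m).
Of bar_1, bar_2, bar_3 only 2 to 3 are there at a start; the rules pass over those that are not, and their reading is None.
At some moment in a run one of drill_plate may be knocked a few centimetres aside while the robot is not near it.
Once in a run the grip may slacken for a moment while it holds something.
It also fails if it takes over 210 s, if anything falls off the work surface, if the arm or the gripper's body presses on something with over 40 N, if the wrist force passes 120 N, or if a joint passes its speed limit or range.

## Working session

There is one attempt and no reset: what is moved stays moved. The work goes in short steps, Python scripts to look and compute and a tool call to move; the robot and the scene stay as the last step left them, time stands still between calls to the robot, and variables do not carry over. Pictures are saved under pics/ and viewed, and the job is handed in when it is done.

Besides the shell and the picture viewer there is one more tool, called after "Request:" as name(argument=value, ...), one argument or row to a line, values as JSON. carry_out: Moves the arm, as the interface text tells. Its arguments: {"type":"object","properties":{"rows":{"type":"array"},"squeeze":{"type":"number"}},"required":["rows"]}

```bash
ls; mkdir -p pics; python3 - <<'E'
from plant import bot
import cv2
s=bot.observe(); print(s['time_s'],s['position'],s['orientation'],s['width'],s['force'])
for c in('top','side'):
    cv2.imwrite(f'pics/{c}0.png',bot.read_camera(c)); print(c,bot.get_calibration(c))
E
```

```text
pics
0.0 [0.25152529 0.57124903 0.23002488] [[-9.15202105e-01  4.02993715e-01 -1.08306253e-03]
 [ 4.02995140e-01  9.15199773e-01 -2.07174754e-03]
 [ 1.56317346e-04 -2.33253665e-03 -9.99997267e-01]] 0.08543906606106691 [ 0.38619926 -0.42724682 -0.40263406]
top {'vfov': 43.786320044519265, 'cx': 270.32966512282474, 'cy': 207.6444645851513, 'extrinsics': array([[ 2.19495950e-02, -9.83199263e-01,  1.81210995e-01,
         3.64483645e-01],
       [-9.99749324e-01, -2.23864799e-02, -3.65749118e-04,
         2.83438835e-02],
       [ 4.41628056e-03, -1.81157542e-01, -9.83444173e-01,
         1.30760058e+00],
       [ 0.00000000e+00,  0.00000000e+00,  0.00000000e+00,
         1.00000000e+00]])}
side {'vfov': 51.43902522708539, 'cx': 277.0425912775854, 'cy': 208.930771458361, 'extrinsics': array([[-0.97052428, -0.18838582,  0.15031106,  0.46066258],
       [-0.24045891,  0.71501849, -0.65645112,  0.72184533],
       [ 0.01619089, -0.67324538, -0.73924185,  0.85552551],
       [ 0.        ,  0.        ,  0.        ,  1.        ]])}
```

View pics/top0.png

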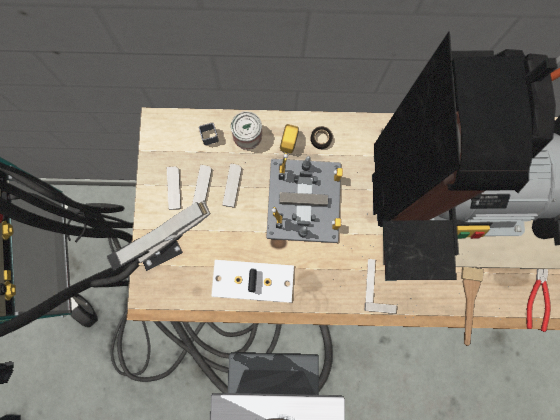

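View pics/side0.png

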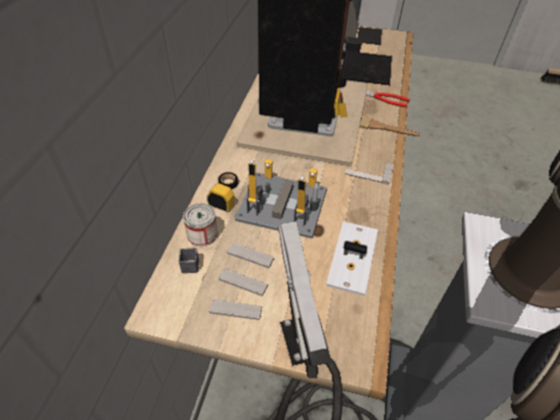

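The top view shows three bars at about (173,188), (203,183) and (232,186). The jig is around (305,200) with the stick across it, the plate at (252,281) and the clamp at (160,235). The side view agrees.

```bash
cat > h.py <<'E'
import numpy as np, cv2
from plant import bot
from scipy.optimize import minimize, least_squares
class Cam:
    def __init__(s,n):
        c=bot.get_calibration(n); s.n=n; s.f=210/np.tan(np.radians(c['vfov'])/2); s.cx=c['cx']; s.cy=c['cy']; s.T=np.array(c['extrinsics'])
    def proj(s,P):
        P=np.atleast_2d(P); q=(P-s.T[:3,3])@s.T[:3,:3]
        return np.c_[s.f*q[:,0]/q[:,2]+s.cx, s.f*q[:,1]/q[:,2]+s.cy]
    def back(s,uv,z):
        uv=np.atleast_2d(uv); d=np.c_[(uv[:,0]-s.cx)/s.f,(uv[:,1]-s.cy)/s.f,np.ones(len(uv))]@s.T[:3,:3].T
        o=s.T[:3,3]; return o+d*((z-o[2])/d[:,2])[:,None]
C={n:Cam(n) for n in('top','side')}
def box(sx,sy,sz,z0=0):
    return np.array([[x,y,z] for x in(-sx/2,sx/2) for y in(-sy/2,sy/2) for z in(z0,z0+sz)])
def W(p,P):
    x,y,z,a=p; c,s=np.cos(a),np.sin(a)
    return P@np.array([[c,s,0],[-s,c,0],[0,0,1]])+[x,y,z]
def grab(tag):
    o={}
    for n in('top','side'):
        o[n]=bot.read_camera(n); cv2.imwrite(f'pics/{tag}_{n}.png',o[n])
    return o
def top_rect(m,z):
    "world minAreaRect of mask pixels thrown on plane z (top cam)"
    ys,xs=np.nonzero(m); P=C['top'].back(np.c_[xs,ys],z)[:,:2]
    return cv2.minAreaRect((P*1000).astype(np.float32))
def zoom(im,x0,y0,x1,y1,k,fn,marks=()):
    im=im.copy()
    z=cv2.resize(im[y0:y1,x0:x1],None,fx=k,fy=k,interpolation=cv2.INTER_CUBIC)
    for u,v in marks: cv2.drawMarker(z,(int((u-x0+.5)*k),int((v-y0+.5)*k)),(0,0,255),cv2.MARKER_CROSS,12,1)
    cv2.imwrite(fn,z)
def tri(obs):
    "obs list of (cam,uv)"
    f=lambda P:np.concatenate([(C[c].proj(P)[0]-uv) for c,uv in obs])
    r=least_squares(f,[.6,0,.05]); return r.x,np.abs(r.fun).max()
E
python3 - <<'E'
from h import *
im=grab('a')
for n in ['bar_1','drill_plate','left_stick','drill_jig']:
    for d in bot.silhouettes('top',n):
        z={'bar_1':.01,'drill_plate':.01,'left_stick':.04,'drill_jig':.015}[n]
        if d['p']<.3: continue
        print(n,round(d['p'],2),np.array(d['xy'])*[560,420],[np.round(v,1) for v in top_rect(d['pixels'],z)])
for n in ['pin_near','pin_far','strap_near_tip','strap_far_tip','nest','clamp_jaw','grinder_table']:
    for c in C:
        for d in bot.look_for(c,n):
            if d['p']>.3: print(n,c,round(d['p'],2),np.round(np.array(d['xy'])*[560,420],1))
E
```

```text
bar_1 0.93 [231.896 187.404] [array([660.1, 127.2]), array([ 30.9, 110. ]), np.float64(81.1)]
bar_1 0.88 [202.496 183.708] [array([662.2, 202.1]), array([30.9, 96.6]), np.float64(81.3)]
bar_1 0.8 [171.416 191.394] [array([650.4, 275.2]), array([111.6,  31.3]), np.float64(5.8)]
bar_1 0.74 [304.976 206.598] [array([633.7, -57.5]), array([186.7, 223.3]), np.float64(87.5)]
drill_plate 0.83 [252.616 282.408] [array([420.7,  67.6]), array([196.5,  91.4]), np.float64(87.4)]
left_stick 0.83 [306.488 199.416] [array([622.4, -52.8]), array([114.2,  29.1]), np.float64(87.9)]
drill_jig 0.73 [304.584 207.312] [array([631.6, -58.2]), array([183.1, 219.6]), np.float64(87.9)]
pin_near top 0.81 [303.5 206.4]
pin_near top 0.72 [173.9 191.7]
pin_near side 0.9 [275.2 201.1]
pin_far top 0.62 [306.9 203.3]
pin_far side 0.66 [277.6 201.6]
strap_near_tip top 0.68 [277.4 214.8]
strap_near_tip side 0.59 [304.6 194.1]
strap_far_tip top 0.6 [302.4 205.4]
strap_far_tip side 0.54 [250.6 183.5]
nest top 0.97 [304.7 207.2]
nest side 0.97 [276.4 198.4]
nest side 0.42 [302.5 195.1]Traceback (most recent call last):
  File "<stdin>", line 10, in <module>
ValueError: it knows: bar, drill_jig, drill_plate, left_stick, nest, paint_tin, pin_far, pin_near, strap_far, strap_far_tip, strap_near, strap_near_tip, tape_measure
```

```bash
python3 - <<'E'
from h import *
im=cv2.imread('pics/a_top.png'); zoom(im,255,145,355,255,6,'pics/z1.png')
im=cv2.imread('pics/a_side.png'); zoom(im,225,145,340,245,6,'pics/z2.png')
im=cv2.imread('pics/a_top.png'); zoom(im,125,150,255,250,6,'pics/z3.png')
E
```

```text
(no output)
```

View pics/z1.png

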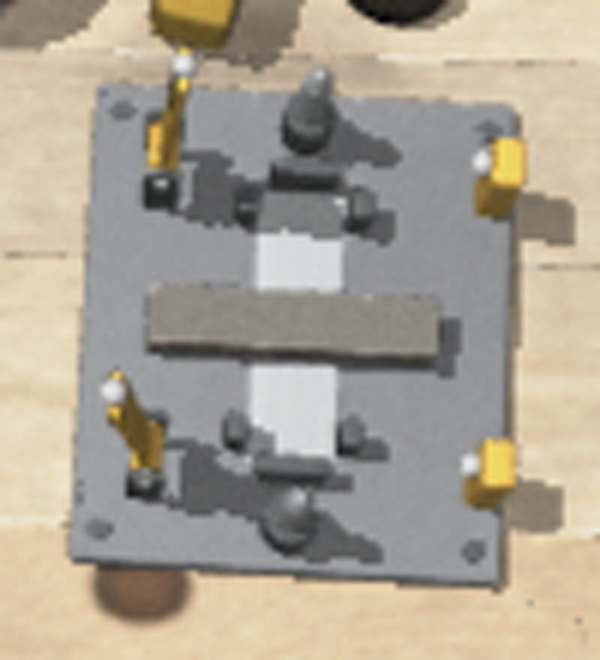

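View pics/z2.png

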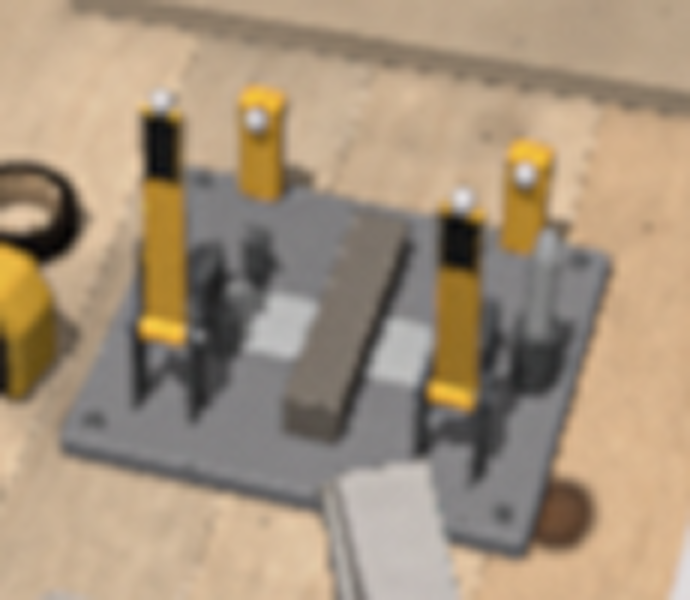

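View pics/z3.png

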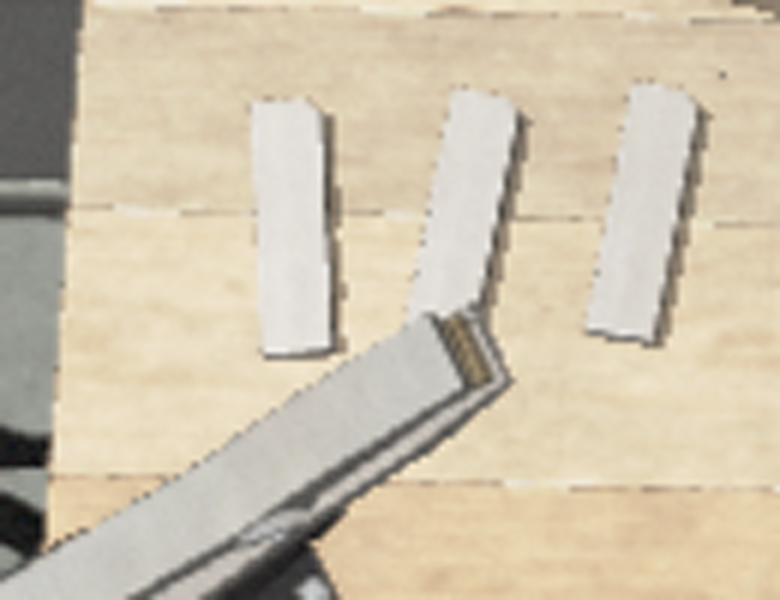

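```bash
python3 - <<'E'
from h import *
T=lambda x,y:np.array([x/6+255-.5,y/6+145-.5]); S=lambda x,y:np.array([x/6+225-.5,y/6+145-.5])
# jig coords mm, cam, uv
O=[((90,-103,15),'top',T(100,86)),((-90,-103,15),'top',T(518,105)),((90,103,15),'top',T(72,556)),((-90,103,15),'top',T(499,577)),
((0,-85,105),'top',T(320,72)),((0,85,105),'top',T(297,494)),
((-90,103,15),'side',S(610,253)),((90,103,15),'side',S(526,540)),((90,-103,15),'side',S(65,435)),((0,85,105),'side',S(550,234)),
((-90,-103,15),'side',S(192,168))]
def f(p):
    return np.concatenate([C[c].proj(W([p[0],p[1],0,p[2]],np.array([P])/1000.))[0]-uv for P,c,uv in O])
r=least_squares(f,[.63,-.06,-1.57],loss='soft_l1'); print(r.x, np.degrees(r.x[2])); print(f(r.x).reshape(-1,2).round(1))
for c in C:
    O2=[o for o in O if o[1]==c]
    g=lambda p:np.concatenate([C[c].proj(W([p[0],p[1],0,p[2]],np.array([P])/1000.))[0]-uv for P,_,uv in O2])
    print(c,least_squares(g,[.63,-.06,-1.57]).x)
# overlay
im=cv2.imread('pics/a_top.png')
pts=[(sx*90,sy*103,15) for sx in(-1,1) for sy in(-1,1)]+[(0,85,105),(0,-85,105)]+[(x,y,75) for y in(52,72,-52,-72) for x in(-87,-73)]+[(x,y,15) for x in(-18.5,18.5) for y in(-58.5,58.5)]+[(60,y,63.5) for y in(62,-62)]
w=W([r.x[0],r.x[1],0,r.x[2]],np.array(pts)/1000)
zoom(im,255,145,355,255,6,'pics/z4.png',C['top'].proj(w)); zoom(cv2.imread('pics/a_side.png'),225,145,340,245,6,'pics/z5.png',C['side'].proj(w))
E
```

```text
[ 0.45935786 -0.05698426 -1.51326706] -86.70381573227765
[[ 71.2 147.9]
 [-72.4 147.4]
 [ 70.9 -14.1]
 [-72.1 -15.2]
 [  0.  143.8]
 [  0.3  -0.7]
 [-26.2  46.1]
 [ -2.4 -51.3]
 [149.8 -23.1]
 [ -1.5  -0.4]
 [127.2  73.2]]
top [ 0.62683826 -0.05611621  1.5357485 ]
side [ 0.62465581 -0.05500137 -4.74723631]
```

View pics/z4.png

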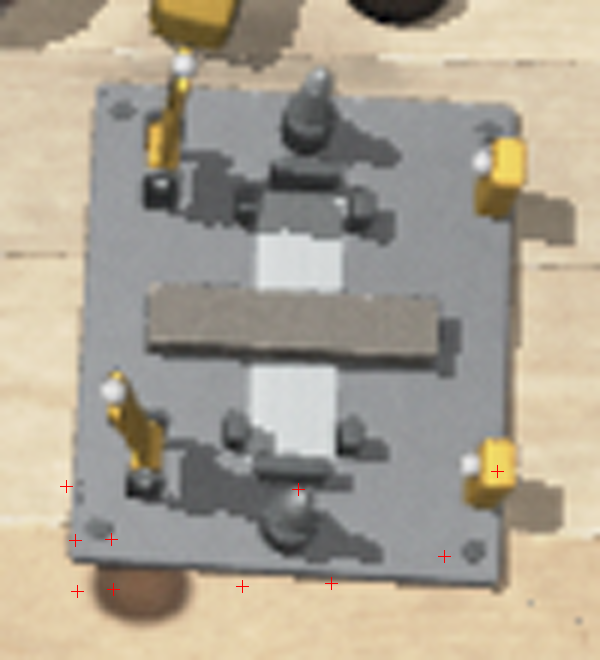

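View pics/z5.png

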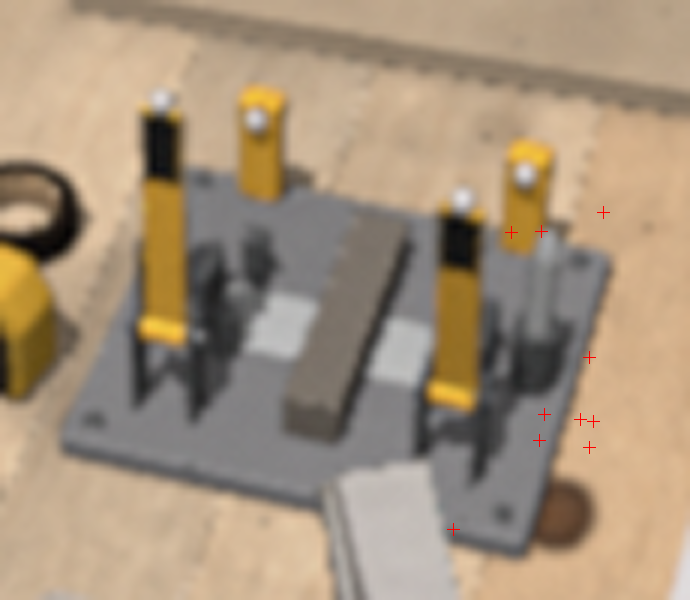

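```bash
python3 - <<'E'
from h import *
T=lambda x,y:np.array([x/6+255-.5,y/6+145-.5]); S=lambda x,y:np.array([x/6+225-.5,y/6+145-.5])
O=[((90,-103,15),'top',T(100,86)),((-90,-103,15),'top',T(518,105)),((90,103,15),'top',T(72,556)),((-90,103,15),'top',T(499,577)),
((0,-85,105),'top',T(320,72)),((0,85,105),'top',T(297,494)),
((-90,103,15),'side',S(610,253)),((90,103,15),'side',S(526,540)),((90,-103,15),'side',S(65,435)),((0,85,105),'side',S(550,234)),
((-90,-103,15),'side',S(192,168))]
def f(p):
    return np.concatenate([C[c].proj(W([p[0],p[1],0,p[2]],np.array([P])/1000.))[0]-uv for P,c,uv in O])
r=least_squares(f,[.63,-.06,1.57],loss='soft_l1'); print(r.x, np.degrees(r.x[2])); print(f(r.x).reshape(-1,2).round(1))
for c in C:
    O2=[o for o in O if o[1]==c]
    g=lambda p:np.concatenate([C[c].proj(W([p[0],p[1],0,p[2]],np.array([P])/1000.))[0]-uv for P,_,uv in O2])
    print(c,least_squares(g,[.63,-.06,1.57]).x)
im=cv2.imread('pics/a_top.png')
pts=[(sx*90,sy*103,15) for sx in(-1,1) for sy in(-1,1)]+[(0,85,105),(0,-85,105)]+[(x,y,75) for y in(52,72,-52,-72) for x in(-87,-73)]+[(x,y,15) for x in(-18.5,18.5) for y in(-58.5,58.5)]+[(60,y,63.5) for y in(62,-62)]
w=W([r.x[0],r.x[1],0,r.x[2]],np.array(pts)/1000)
zoom(im,255,145,355,255,6,'pics/z6.png',C['top'].proj(w)); zoom(cv2.imread('pics/a_side.png'),225,145,340,245,6,'pics/z7.png',C['side'].proj(w))
# bars: fit by box hull silhouettes
def fit(cam,m,dims,p0,z=0):
    def mask(p):
        h=cv2.convexHull(C[cam].proj(W([p[0],p[1],z,p[2]],box(*dims))).astype(np.float32)[:,None])[:,0]
        M=np.zeros((420*4,560*4),np.uint8); cv2.fillConvexPoly(M,np.round((h+.5)*4*16).astype(np.int32),1,shift=4); return cv2.resize(M.astype(np.float32),(560,420),interpolation=cv2.INTER_AREA)
    m=m.astype(np.float32)
    g=lambda q:np.abs(mask(q*[.001,.001,.01])-m).sum()
    best=minimize(g,np.array(p0)/[.001,.001,.01],method='Nelder-Mead',options=dict(initial_simplex=np.array(p0)/[.001,.001,.01]+np.array([[0,0,0],[6,0,0],[0,6,0],[0,0,6]]),xatol=.05,fatol=.05))
    return best.x*[.001,.001,.01],best.fun,m.sum()
bot.read_camera('top');bot.read_camera('side')
st={'bar_1':[(.66,.127,.155),(.66,.2,.155),(.65,.275,-.1)]}
for cam in C:
  for n,dims,z,ps in [('bar_1',(.03,.11,.01),0,[(.66,.127,1.57-1.57-.155),(.656,.2,-.155),(.65,.275,.1)]),('drill_plate',(.09,.196,.01),0,[(.42,.068,1.53)]),('left_stick',(.025,.12,.025),.015,[(.623,-.053,0)])]:
    ds=[d for d in bot.silhouettes(cam,n) if d['p']>.3]
    for d in ds:
        c=C[cam].back(np.array(d['xy'])*[560,420],z+dims[2])[0]
        p=min(ps,key=lambda p:np.hypot(p[0]-c[0],p[1]-c[1]))
        a=p[2]+(1.5708 if n!='drill_plate' else 0)
        for a0 in ([p[2]] if n!='x' else []):
            # own y long: yaw 0 => long along world y
            base={'bar_1':1.5708,'drill_plate':0,'left_stick':0}[n]
            yaw0={'bar_1':1.5708+p[2],'drill_plate':-.04,'left_stick':-.04}[n]
            print(cam,n,round(d['p'],2),c.round(3),[np.round(v,4) for v in fit(cam,d['pixels'],dims,(p[0],p[1],yaw0),z)])
E
```

```text
[ 0.62609321 -0.05582292  1.53439035] 87.91409096117782
[[-0.7 -1. ]
 [-0.1 -0.1]
 [-0.9  0.5]
 [ 0.2  1.2]
 [ 0.1  0.4]
 [ 0.6  0.6]
 [ 0.6 -0.7]
 [-0.   0.4]
 [-1.6 -0.1]
 [-0.2 -0.4]
 [-1.1 -1.4]]
top [ 0.62683826 -0.05611621  1.5357485 ]
side [ 0.62465581 -0.05500137  1.53594901]
top bar_1 0.92 [0.659 0.2   0.01 ] [array([0.662 , 0.2035, 1.4256]), np.float64(109.625), np.float32(496.0)]
top bar_1 0.86 [0.655 0.117 0.01 ] [array([0.6613, 0.1276, 1.4195]), np.float64(35.6875), np.float32(507.0)]
top bar_1 0.66 [0.644 0.273 0.01 ] [array([0.6502, 0.2769, 1.6691]), np.float64(37.4375), np.float32(549.0)]
top bar_1 0.58 [ 0.618 -0.063  0.01 ] [array([0.6764, 0.0977, 1.7826]), np.float64(5713.4375), np.float32(5198.0)]
top bar_1 0.43 [ 0.629 -0.055  0.01 ] [array([0.6764, 0.0977, 1.7826]), np.float64(1141.4375), np.float32(626.0)]
top drill_plate 0.62 [0.418 0.066 0.01 ] [array([ 0.4208,  0.068 , -0.0511]), np.float64(101.5), np.float32(2906.0)]
top left_stick 0.74 [ 0.619 -0.058  0.04 ] [array([ 0.6245, -0.0544, -0.0091]), np.float64(94.9375), np.float32(493.0)]
side bar_1 0.91 [0.66  0.206 0.01 ] [array([0.6555, 0.2033, 1.3973]), np.float64(38.375), np.float32(682.0)]
side bar_1 0.81 [0.65  0.279 0.01 ] [array([0.6498, 0.275 , 1.6704]), np.float64(44.75), np.float32(736.0)]
side bar_1 0.72 [0.658 0.135 0.01 ] [array([0.6604, 0.1267, 1.4044]), np.float64(52.6875), np.float32(536.0)]
side drill_plate 0.62 [0.418 0.079 0.01 ] [array([ 0.4197,  0.0669, -0.0525]), np.float64(70.0625), np.float32(2570.0)]
side left_stick 0.84 [ 0.619 -0.042  0.04 ] [array([ 0.6245, -0.0542, -0.0266]), np.float64(40.8125), np.float32(422.0)]
side left_stick 0.69 [0.646 0.296 0.04 ] [array([ 1.6881, -1.3987,  0.828 ]), np.float64(729.0), np.float32(729.0)]
```

View pics/z6.png

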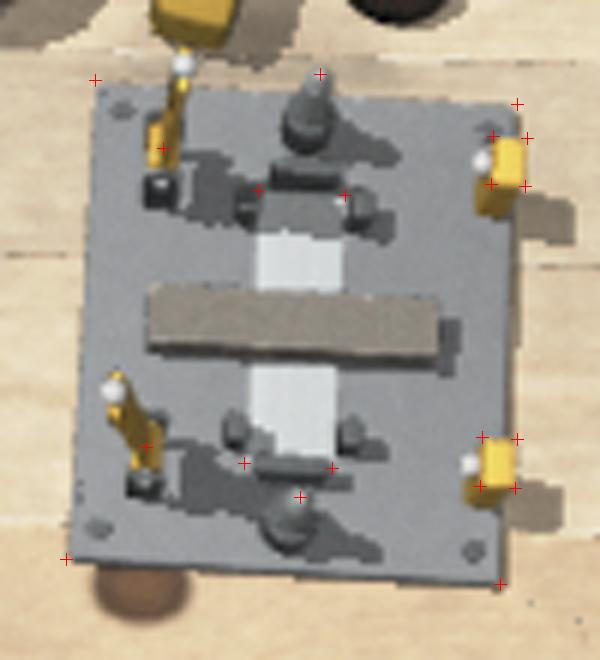

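View pics/z7.png

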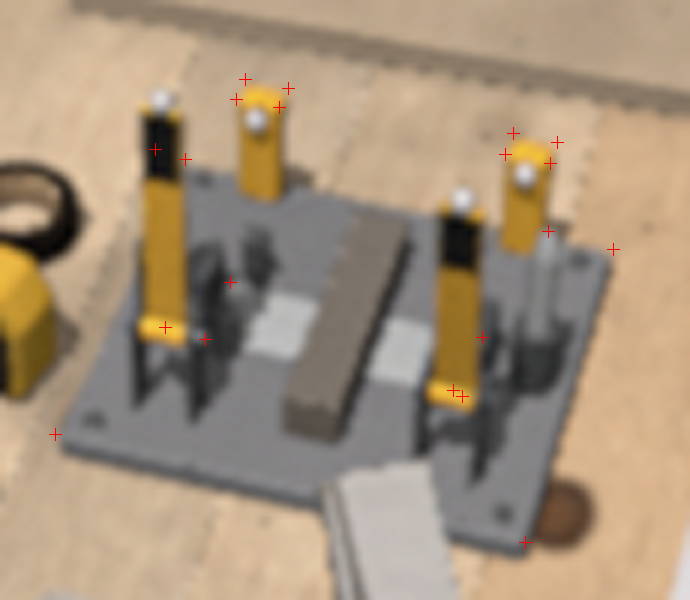

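```bash
python3 - <<'E'
from h import *
T=C['top']
print('clamp tip z.19',T.back([[212,212],[205,203]],.19).round(3), 'clamp along', T.back([[120,262],[160,235],[110,250]],.21).round(3))
print('table corners .315',T.back([[384,274],[384,220],[457,280]],.315).round(3))
print('housing .4', T.back([[375,210],[375,150]],.3).round(3))
print('tin top',T.back([[247,128]],.077).round(3),'tape',T.back([[289,138]],.062).round(3),'box',T.back([[208,133]],.03).round(3))
print('square',T.back([[370,262],[395,312],[367,312]],0).round(3),'edge',T.back([[200,320]],0).round(3))
zoom(cv2.imread('pics/a_top.png'),255,145,355,255,6,'pics/z6.png')
E
```

```text
clamp tip z.19 [[0.558 0.154 0.19 ]
 [0.577 0.17  0.19 ]] clamp along [[0.444 0.34  0.21 ]
 [0.503 0.26  0.21 ]
 [0.469 0.363 0.21 ]]
table corners .315 [[ 0.425 -0.19   0.315]
 [ 0.528 -0.191  0.315]
 [ 0.417 -0.327  0.315]]
housing .4 [[ 0.55  -0.177  0.3  ]
 [ 0.672 -0.179  0.3  ]]
tin top [[0.789 0.09  0.077]] tape [[ 0.771 -0.015  0.062]] box [[0.79  0.191 0.03 ]]
square [[ 0.473 -0.224  0.   ]
 [ 0.352 -0.284  0.   ]
 [ 0.35  -0.215  0.   ]] edge [[0.322 0.194 0.   ]]
```

Request:
carry_out(
  rows=[0.2, 0, 0, 5, 0, 0.2, 0, 0, 5, 0, 0.2, 2.05, -3.45, 0, -3.75, 0.2, 2.05, -3.45, 0, -3.75, 0.2, 2.05, -3.45, 0, -3.75, 0.2, 2.05, -3.45, 0, -3.75, 0.2, 2.05, -3.45, 0, -3.75, 0.2, 2.05, -3.45, 0, -3.75, 0.2, 2.05, -3.45, 0, -3.75, 0.2, 2.05, -3.45, 0, -3.75, 0.2, 2.05, -3.45, 0, -3.75, 0.2, 2.05, -3.45, 0, -3.75, 0.2, 2.05, -3.45, 0, -3.75, 0.2, 2.05, -3.45, 0, -3.75, 0.2, 2.05, -3.45, 0, -3.75, 0.2, 2.05, -3.45, 0, -3.75, 0.2, 2.05, -3.45, 0, -3.75, 0.2, 2.05, -3.45, 0, -3.75, 0.2, 2.05, -3.45, 0, -3.75, 0.2, 2.05, -3.45, 0, -3.75],
  squeeze=60,
)

```text
time_s: 3.3
position: [0.6216, -0.0506, 0.3314]
orientation: [[0.025, 1.0, 0.0], [1.0, -0.025, 0.0], [0.0, 0.0, -1.0]]
force: [0.7, 0.3, -0.3]
width: 0.0513
```

```bash
cat >> h.py <<'E'
def st():
    s=bot.observe(); R=np.array(s['orientation']); print('t',round(s['time_s'],2),'pos',np.round(s['position'],4),'ytool',round(np.degrees(np.arctan2(R[1,1],R[0,1])),2),'tz',R[:,2].round(4),'w',round(s['width'],4),'F',np.round(s['force'],2),'M',np.round(s['moment'],2),'q',np.round(s['joint_positions'],3)); return s
E
python3 - <<'E'
from h import *
st(); grab('b')
E
```

```text
t 3.3 pos [ 0.6216 -0.0506  0.3314] ytool -1.43 tz [ 3.e-04  1.e-04 -1.e+00] w 0.0513 F [ 0.72  0.33 -0.29] M [ 0.    0.06 -0.02] q [-0.151  0.234  1.525  0.     1.382 -0.126]
```

View pics/b_side.png

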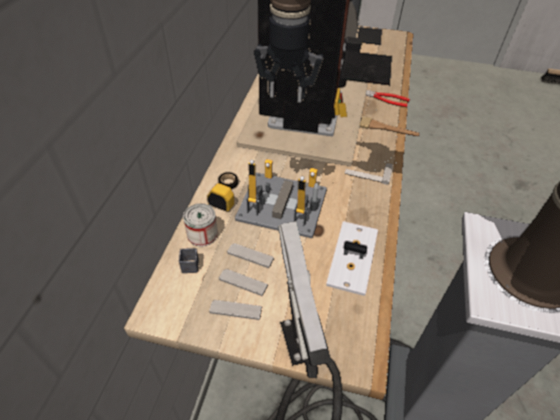

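View pics/b_top.png

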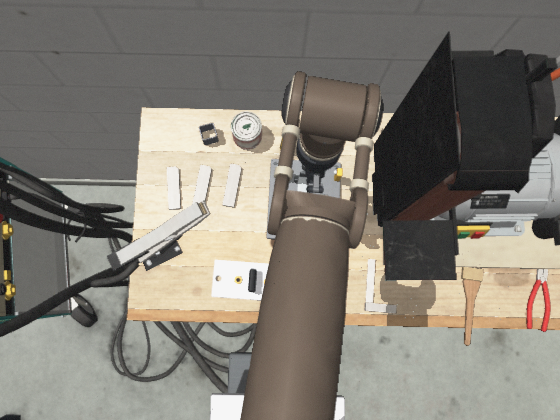

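Request:
carry_out(
  rows=[0.2, 0.3, -0.4, -5, 0, 0.2, 0, 0, -5, 0, 0.2, 0, 0, -5, 0, 0.2, 0, 0, -5, 0, 0.2, 0, 0, -3, 0, 0.2, 0, 0, 0, 0],
)

```text
time_s: 4.0
position: [0.6184, -0.0516, 0.0955]
orientation: [[0.021, 1.0, -0.013], [1.0, -0.021, 0.002], [0.002, -0.013, -1.0]]
force: [-0.3, -0.3, 0.0]
width: 0.0512
```

```bash
python3 - <<'E'
from h import *
s=st(); im=grab('c')
p=np.array(s['position'])
pts=[p]+[p+[d,0,0] for d in(-.0255,.0255)]
for c in C: zoom(im[c],*( (240,120,360,220) if c=='top' else (215,110,335,220)),6,f'pics/c_{c}z.png',C[c].proj(np.array(pts)))
E
```

```text
t 4.0 pos [ 0.6184 -0.0516  0.0955] ytool -1.23 tz [-0.0126  0.0022 -0.9999] w 0.0512 F [-0.27 -0.26  0.04] M [-0.01 -0.01  0.05] q [-0.154  0.46   1.725  0.     0.969 -0.132]
```

View pics/c_sidez.png

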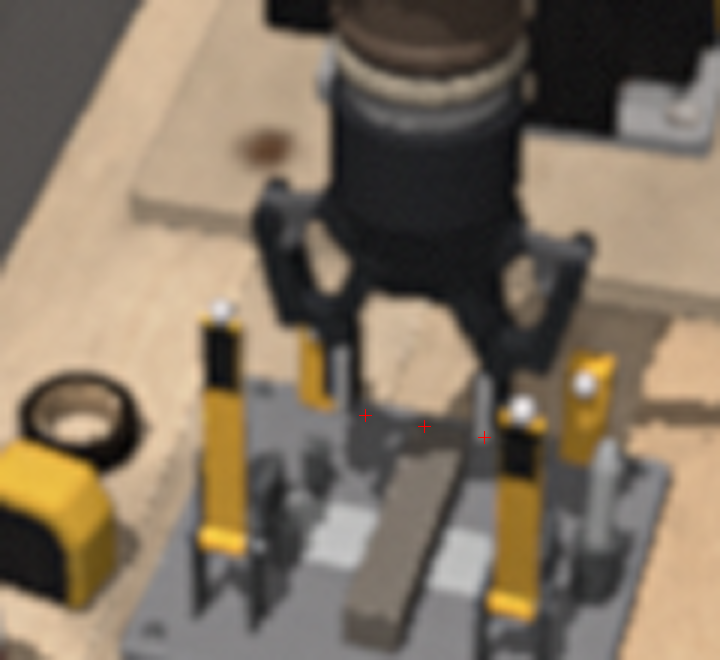

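View pics/c_topz.png

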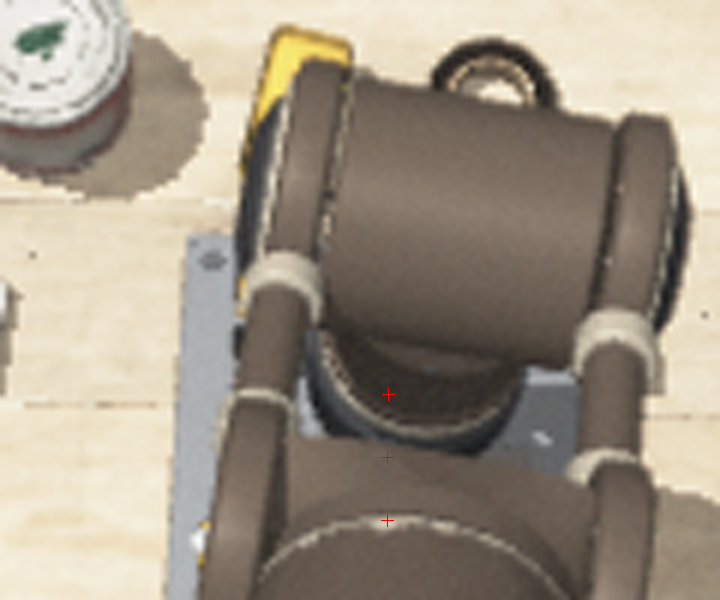

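Request:
carry_out(
  rows=[-0.06, 0, 0, 0, 0, -0.06, 0, 0, 0, 0, -0.06, 0, 0, 0, 0],
)

```text
time_s: 4.4
position: [0.6256, -0.0532, 0.104]
orientation: [[0.022, 1.0, 0.004], [1.0, -0.022, -0.001], [-0.001, 0.004, -1.0]]
force: [0.3, -0.3, -0.7]
width: 0.04
```

```bash
python3 - <<'E'
from h import *
s=st(); im=grab('d')
p=np.array(s['position']); h=s['width']/2
pts=[p]+[p+[d,0,0] for d in(-h,h)]
zoom(im['side'],215,110,335,220,6,f'pics/d_z.png',C['side'].proj(np.array(pts)))
E
```

```text
t 4.4 pos [ 0.6256 -0.0532  0.104 ] ytool -1.26 tz [ 4.2e-03 -6.0e-04 -1.0e+00] w 0.04 F [ 0.29 -0.32 -0.68] M [-0.05  0.    0.  ] q [-0.154  0.452  1.717  0.     0.969 -0.132]
```

View pics/d_z.png

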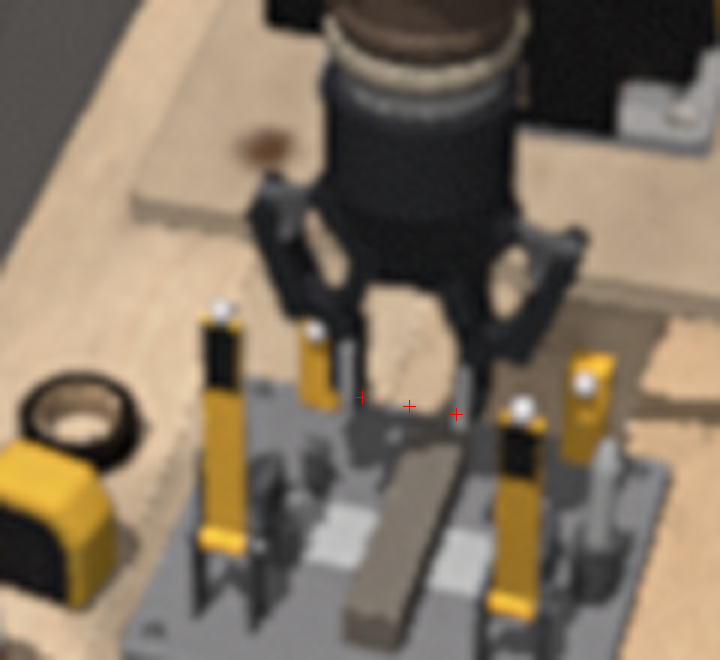

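Request:
carry_out(
  rows=[-0.06, -0.1, -0.1, -3, 0, -0.06, 0, 0, -3, 0, -0.06, 0, 0, -1.5, 0, -0.06, 0, 0, 0, 0, -0.06, 0, 0, 0, 0],
)

```text
time_s: 5.0
position: [0.6233, -0.054, 0.0269]
orientation: [[0.022, 1.0, 0.0], [1.0, -0.022, -0.0], [-0.0, 0.0, -1.0]]
force: [-0.6, 1.1, 0.4]
width: 0.0399
```

```bash
python3 - <<'E'
from h import *
s=st()
E
```

```text
t 5.0 pos [ 0.6233 -0.054   0.0269] ytool -1.26 tz [ 4.e-04 -1.e-04 -1.e+00] w 0.0399 F [-0.56  1.1   0.39] M [-0.03 -0.02 -0.05] q [-0.156  0.56   1.74  -0.     0.84  -0.134]
```

Request:
carry_out(
  rows=[-0.06, 0, 0, -0.4, 0, -0.5, 0, 0, 0, 0, -0.5, 0, 0, 0, 0, -0.5, 0, 0, 0, 0, -0.5, 0, 0, 0, 0, -0.5, 0, 0, 3, 0, -0.5, 0, 0, 4, 0],
)

```text
time_s: 5.7
position: [0.619, -0.0534, 0.0893]
orientation: [[0.022, 1.0, -0.009], [1.0, -0.022, 0.001], [0.001, -0.009, -1.0]]
force: [-0.0, -0.5, -2.3]
width: 0.0238
```

Request:
carry_out(
  rows=[-0.5, 0, 0, 4, 0, -0.5, 0, 0, 4, 0, -0.5, 0, 0, 4, 0, -0.5, 0, 0, 4, 0, -0.5, -1.7, -0.2, 0, 7.5, -0.5, -1.7, -0.2, 0, 7.5, -0.5, -1.7, -0.2, 0, 7.5, -0.5, -1.7, -0.2, 0, 7.5, -0.5, -1.7, -0.2, 0, 7.5, -0.5, -1.7, -0.2, 0, 7.5, -0.5, -1.7, -0.2, 0, 7.5, -0.5, -1.7, -0.2, 0, 7.5, -0.5, -1.7, -0.2, 0, 7.5, -0.5, -1.7, -0.2, 0, 7.5, -0.5, -1.7, -0.2, 0, 7.5, -0.5, -1.7, -0.2, 0, 7.5, -0.5, 0, 0, 0, 0, -0.5, 0, 0, 0, 0],
)

```text
time_s: 7.5
position: [0.4187, -0.0779, 0.2521]
orientation: [[-1.0, 0.025, 0.0], [0.025, 1.0, 0.0], [-0.0, 0.0, -1.0]]
force: [0.0, -0.3, -1.9]
width: 0.0238
```

```bash
python3 - <<'E'
from h import *
s=st(); im=grab('e')
E
```

```text
t 7.5 pos [ 0.4187 -0.0779  0.2521] ytool 88.57 tz [ 0.e+00  3.e-04 -1.e+00] w 0.0238 F [ 0.03 -0.27 -1.87] M [ 0.03 -0.03 -0.  ] q [-0.286 -0.113  2.052  0.     1.202 -1.832]
```

View pics/e_side.png

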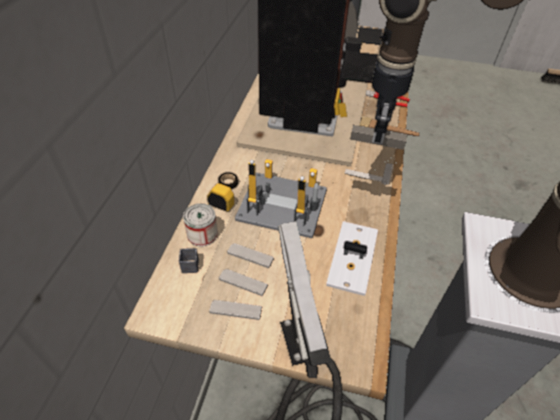

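Request:
carry_out(
  rows=[-0.5, 1, 0, -5, 0, -0.5, 0, 0, -5, 0, -0.5, 0, 0, -5, 0, -0.5, 0, 0, -5, 0, -0.5, 0, 0, -2, 0, -0.5, 0, 0, -1.5, 0, -0.5, 0, 0, 0, 0, -0.5, 0, 0, 0, 0, -0.5, 0, 0, 0, 0],
)

```text
time_s: 8.5
position: [0.4303, -0.0783, 0.0195]
orientation: [[-1.0, 0.022, 0.002], [0.022, 1.0, -0.001], [-0.002, -0.001, -1.0]]
force: [-0.1, -0.2, -1.8]
width: 0.0235
```

Request:
carry_out(
  rows=[-0.5, 0, 0, -0.8, 0, -0.5, 0, 0, -0.2, 0, -0.5, 0, 0, 0, 0],
)

```text
time_s: 8.8
position: [0.4292, -0.0781, 0.0089]
orientation: [[-1.0, 0.022, 0.001], [0.022, 1.0, -0.0], [-0.001, -0.0, -1.0]]
force: [-0.5, 0.5, 0.1]
width: 0.023
```

Contact. Releasing, then rising and heading to the first bar.

Request:
carry_out(
  rows=[0.1, 0, 0, 0, 0, 0.1, 0, 0, 0, 0, 0.1, 0, 0, 0, 0, 0.1, 0, 0, 5, 0, 0.1, 0, 0, 5, 0, 0.1, 0, 0, 5, 0, 0.1, 0, 0, 5, 0, 0.1, 0, 0, 5, 0],
)

```text
time_s: 9.6
position: [0.4282, -0.0778, 0.2606]
orientation: [[-1.0, 0.022, 0.0], [0.022, 1.0, -0.0], [-0.0, -0.0, -1.0]]
force: [1.3, -0.0, 0.1]
width: 0.0468
```

```bash
python3 - <<'E'
from h import *
s=st(); im=grab('f')
E
```

```text
t 9.6 pos [ 0.4282 -0.0778  0.2606] ytool 88.73 tz [ 5.e-04 -1.e-04 -1.e+00] w 0.0468 F [ 1.35 -0.04  0.13] M [ 0.03 -0.08  0.02] q [-0.28  -0.101  2.024 -0.     1.218 -1.829]
```

View pics/f_side.png

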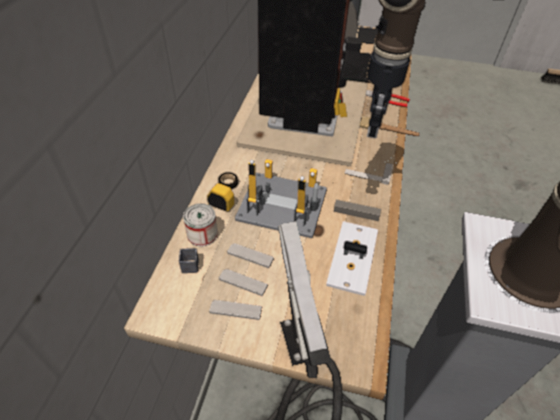

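```bash
python3 - <<'E'
from h import *
for h in (.2,.3,.4,.5,.6): print(h,C['top'].proj([[.6184,-.0516,h]]).round(1), C['side'].proj([[.6184,-.0516,h]]).round(1))
E
```

```text
0.2 [[307.4 185.9]] [[286.6 148.3]]
0.3 [[311.2 174.7]] [[288.1 112.3]]
0.4 [[315.7 161.2]] [[289.9  70.3]]
0.5 [[321.3 144.5]] [[291.9  20.4]]
0.6 [[328.3 123.4]] [[294.4 -39.6]]
```

View pics/c_side.png

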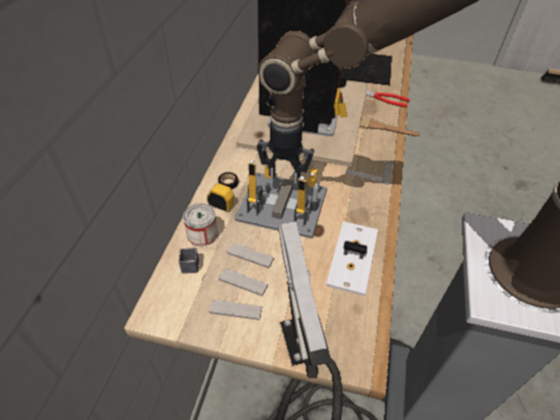

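View pics/c_top.png

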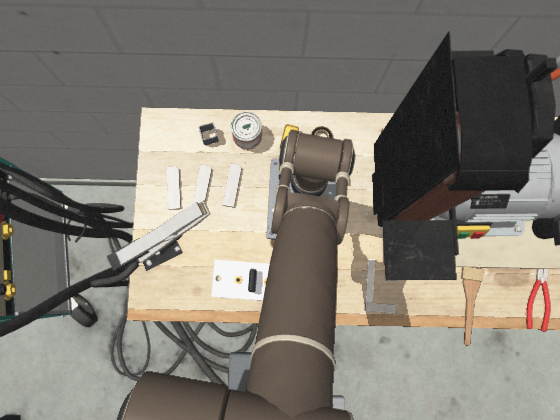

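Request:
carry_out(
  rows=[0.4, 2.9, 2.55, 0, -0.95, 0.4, 2.9, 2.55, 0, -0.95, 0.4, 2.9, 2.55, 0, -0.95, 0.4, 2.9, 2.55, 0, -0.95, 0.4, 2.9, 2.55, 0, -0.95, 0.4, 2.9, 2.55, 0, -0.95, 0.4, 2.9, 2.55, 0, -0.95, 0.4, 2.9, 2.55, 0, -0.95, 0.4, 0.2, 0.1, -5, 0, 0.4, 0, 0, -5, 0, 0.4, 0, 0, -5, 0, 0.4, 0, 0, -4, 0, 0.4, 0, 0, 0, 0, 0.4, 0, 0, 0, 0, 0.4, 0, 0, 0, 0],
)

```text
time_s: 11.2
position: [0.6652, 0.1273, 0.0716]
orientation: [[-0.988, 0.154, 0.005], [0.154, 0.988, 0.001], [-0.005, 0.001, -1.0]]
force: [0.4, -0.5, 1.2]
width: 0.0599
```

```bash
python3 - <<'E'
from h import *
s=st(); im=grab('g')
p=np.array(s['position']); h=s['width']/2; R=np.array(s['orientation'])
pts=[p,p+R[:,1]*h,p-R[:,1]*h]
zoom(im['side'],190,150,310,260,6,f'pics/g_z.png',C['side'].proj(np.array(pts)))
E
```

```text
t 11.2 pos [0.6652 0.1273 0.0716] ytool 81.13 tz [ 5.3e-03  7.0e-04 -1.0e+00] w 0.0599 F [ 0.41 -0.52  1.16] M [-0.04 -0.04  0.03] q [ 0.125  0.575  1.601 -0.     0.96  -1.291]
```

View pics/g_z.png

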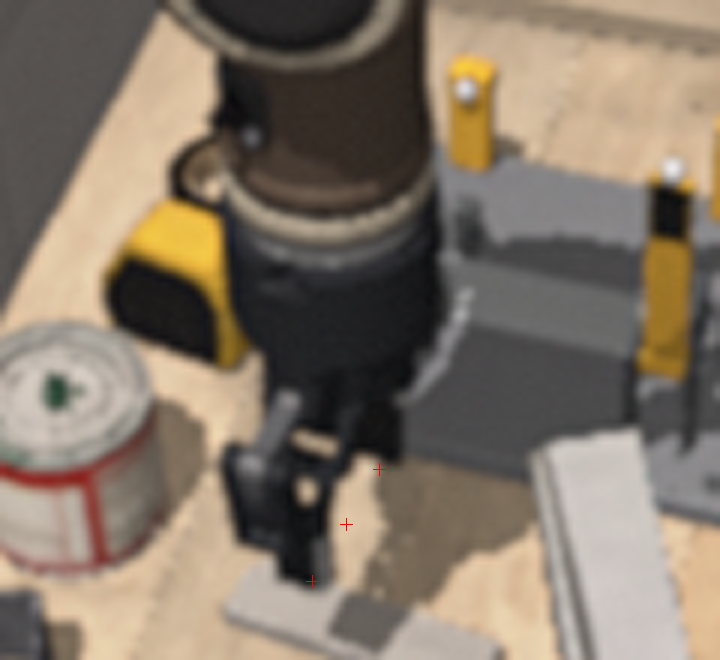

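Request:
carry_out(
  rows=[0.4, -0.35, 0, -3, 0, 0.4, 0, 0, -2.5, 0, 0.4, 0, 0, -1, 0, 0.4, 0, 0, 0, 0, 0.4, 0, 0, 0, 0],
)

```text
time_s: 11.8
position: [0.6607, 0.1272, 0.0053]
orientation: [[-0.988, 0.154, 0.003], [0.154, 0.988, 0.0], [-0.003, 0.001, -1.0]]
force: [0.0, 0.5, -0.1]
width: 0.0597
```

Request:
carry_out(
  rows=[-0.5, 0, 0, 0, 0, -0.5, 0, 0, 0, 0, -0.5, 0, 0, 0, 0, -0.5, 0, 0, 0, 0],
)

```text
time_s: 12.2
position: [0.6607, 0.1271, 0.0056]
orientation: [[-0.988, 0.154, 0.003], [0.154, 0.988, 0.0], [-0.003, 0.001, -1.0]]
force: [-1.0, -0.8, 5.6]
width: 0.0274
```

```bash
python3 - <<'E'
from h import *
s=st()
E
```

```text
t 12.2 pos [0.6607 0.1271 0.0056] ytool 81.14 tz [ 2.9e-03  2.0e-04 -1.0e+00] w 0.0274 F [-0.96 -0.78  5.58] M [-0.08  0.16  0.02] q [ 0.125  0.661  1.622 -0.     0.856 -1.291]
```

Request:
carry_out(
  rows=[-0.5, 0, 0, 3, 0, -0.5, 0, 0, 5, 0, -0.5, 0, 0, 5, 0, -0.5, 0, 0, 5, 0, -0.5, 0, 0, 5, 0, -0.5, 0, 0, 2, 0, -0.5, -0.7, -3.66, 0, 1.36, -0.5, -0.7, -3.66, 0, 1.36, -0.5, -0.7, -3.66, 0, 1.36, -0.5, -0.7, -3.66, 0, 1.36, -0.5, -0.7, -3.66, 0, 1.36, -0.5, 0, 0, 0, 0, -0.5, 0, 0, 0, 0, -0.5, 0, 0, 0, 0],
  squeeze=90,
)

```text
time_s: 13.6
position: [0.624, -0.0552, 0.2531]
orientation: [[-0.999, 0.036, -0.001], [0.036, 0.999, 0.001], [0.001, 0.001, -1.0]]
force: [0.4, 0.8, -3.0]
width: 0.0259
```

```bash
python3 - <<'E'
from h import *
s=st(); im=grab('i')
p=np.array(s['position']); R=np.array(s['orientation'])
pts=[p]+[p+R[:,0]*a+R[:,1]*b for a in(-.055,.055) for b in(-.015,.015)]
zoom(im['side'],215,30,340,130,6,f'pics/i_z.png',C['side'].proj(np.array(pts)))
E
```

```text
t 13.6 pos [ 0.624  -0.0552  0.2531] ytool 87.94 tz [-7.e-04  9.e-04 -1.e+00] w 0.0259 F [ 0.35  0.77 -3.01] M [-0.05 -0.05 -0.  ] q [-1.580e-01  2.930e-01  1.609e+00  1.000e-03  1.241e+00 -1.693e+00]
```

View pics/i_z.png

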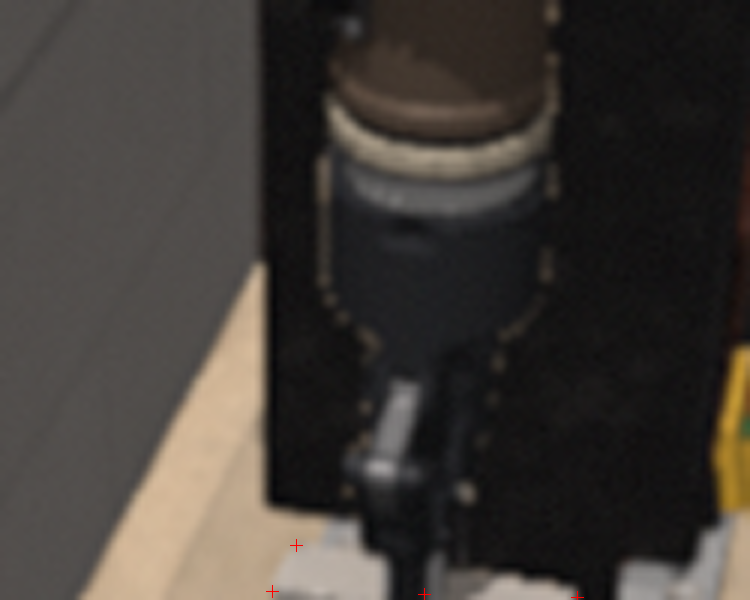

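Request:
carry_out(
  rows=[-0.5, 0.2, -0.1, -4, 0, -0.5, 0, 0, -4, 0, -0.5, 0, 0, -4, 0, -0.5, 0, 0, -4, 0, -0.5, 0, 0, 0, 0, -0.5, 0, 0, 0, 0, -0.5, 0, 0, 0, 0],
)

```text
time_s: 14.4
position: [0.6288, -0.0568, 0.0964]
orientation: [[-0.999, 0.035, 0.005], [0.035, 0.999, -0.001], [-0.005, -0.001, -1.0]]
force: [-0.6, 0.7, -1.8]
width: 0.026
```

```bash
python3 - <<'E'
from h import *
s=st(); im=grab('j')
p=np.array(s['position']); R=np.array(s['orientation'])
pts=[p]+[p+R[:,0]*a+R[:,1]*b for a in(-.055,.055) for b in(-.015,.015)]
zoom(im['side'],215,130,340,230,6,f'pics/j_z.png',C['side'].proj(np.array(pts)))
E
```

```text
t 14.4 pos [ 0.6288 -0.0568  0.0964] ytool 87.98 tz [ 5.2e-03 -8.0e-04 -1.0e+00] w 0.026 F [-0.58  0.66 -1.83] M [-0.    0.05  0.03] q [-0.159  0.467  1.712  0.     0.957 -1.695]
```

View pics/j_z.png

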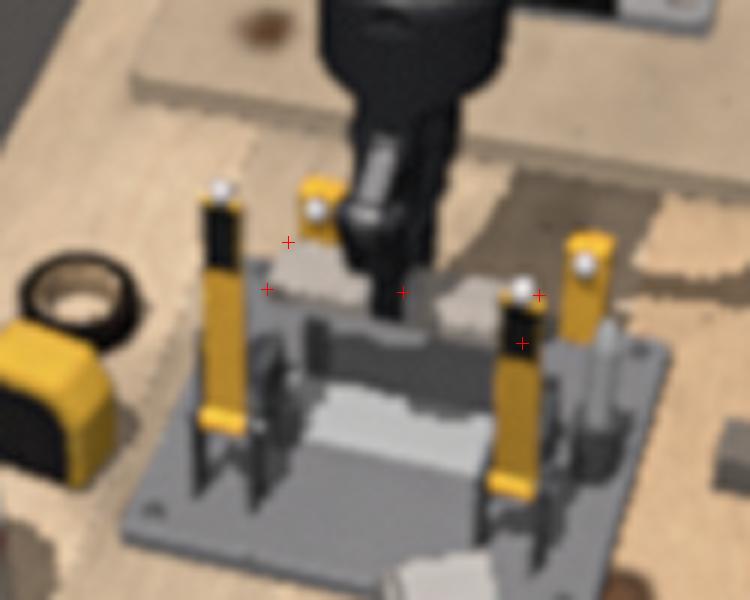

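Request:
carry_out(
  rows=[-0.5, 0, 0, -2, 0, -0.5, 0, 0, -2, 0, -0.5, 0, 0, 0, 0, -0.5, 0, 0, 0, 0, -0.5, 0, 0, 0, 0, -0.5, 0, 0, 0, 0],
)

```text
time_s: 15.1
position: [0.6277, -0.0572, 0.0554]
orientation: [[-0.999, 0.036, 0.003], [0.036, 0.999, -0.001], [-0.003, -0.0, -1.0]]
force: [0.1, -0.0, -2.7]
width: 0.0259
```

```bash
python3 - <<'E'
from h import *
s=st(); im=grab('k')
zoom(im['side'],225,130,325,220,7,f'pics/k_z.png')
E
```

```text
t 15.1 pos [ 0.6277 -0.0572  0.0554] ytool 87.93 tz [ 3.3e-03 -5.0e-04 -1.0e+00] w 0.0259 F [ 0.1  -0.01 -2.74] M [-0.06 -0.   -0.01] q [-0.16   0.524  1.726 -0.     0.889 -1.695]
```

View pics/k_z.png

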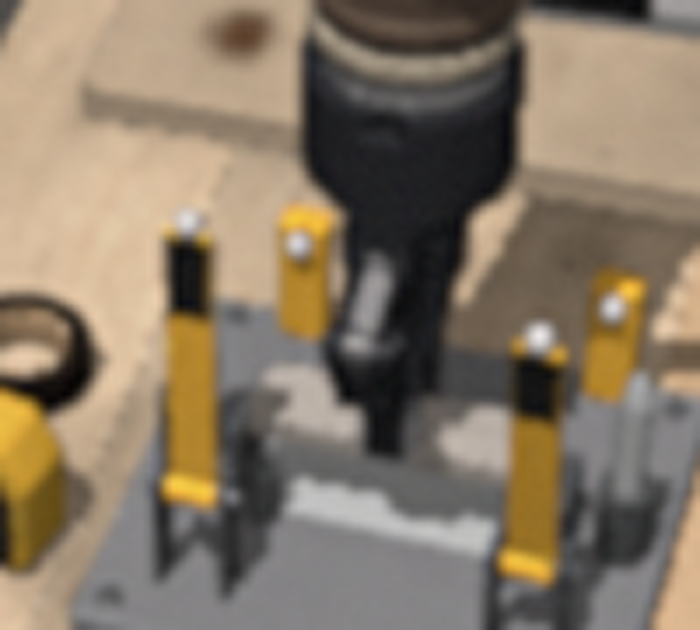

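Request:
carry_out(
  rows=[-0.5, -0.15, 0.15, -0.5, 0, -0.5, 0, 0, -0.8, 0, -0.5, 0, 0, -0.8, 0, -0.5, 0, 0, -0.8, 0, -0.5, 0, 0, 0, 0, -0.5, 0, 0, 0, 0],
)

```text
time_s: 15.8
position: [0.6242, -0.0554, 0.0237]
orientation: [[-0.999, 0.036, -0.001], [0.036, 0.999, 0.0], [0.001, 0.0, -1.0]]
force: [-0.2, 0.9, -1.9]
width: 0.026
```

```bash
python3 - <<'E'
from h import *
s=st()
E
```

```text
t 15.8 pos [ 0.6242 -0.0554  0.0237] ytool 87.93 tz [-1.3e-03  2.0e-04 -1.0e+00] w 0.026 F [-0.16  0.89 -1.9 ] M [ 0.02 -0.02 -0.01] q [-0.158  0.568  1.737 -0.     0.839 -1.693]
```

Request:
carry_out(
  rows=[-0.5, 0.15, 0, -0.3, 0, -0.5, 0, 0, 0, 0, -0.5, 0, 0, 0, 0, 0.3, 0, 0, 0, 0, 0.3, 0, 0, 0, 0, 0.3, 0, 0, 0, 0, 0.3, 0, 0, 3, 0, 0.3, 0, 0, 4, 0, 0.3, 0, 0, 4, 0, 0.3, 0, 0, 4, 0, 0.3, 0, 0, 4, 0, 0.3, 0, 0, 4, 0],
)

```text
time_s: 17.0
position: [0.6261, -0.0555, 0.2537]
orientation: [[-0.999, 0.036, 0.001], [0.036, 0.999, -0.0], [-0.001, -0.0, -1.0]]
force: [0.9, 0.1, -0.6]
width: 0.0557
```

```bash
python3 - <<'E'
from h import *
s=st(); im=grab('l')
zoom(im['side'],225,130,325,240,6,f'pics/l_z.png')
E
```

```text
t 17.0 pos [ 0.6261 -0.0555  0.2537] ytool 87.94 tz [ 1.e-03 -2.e-04 -1.e+00] w 0.0557 F [ 0.85  0.11 -0.57] M [ 0.01 -0.05 -0.01] q [-0.158  0.295  1.604  0.     1.241 -1.692]
```

View pics/l_z.png

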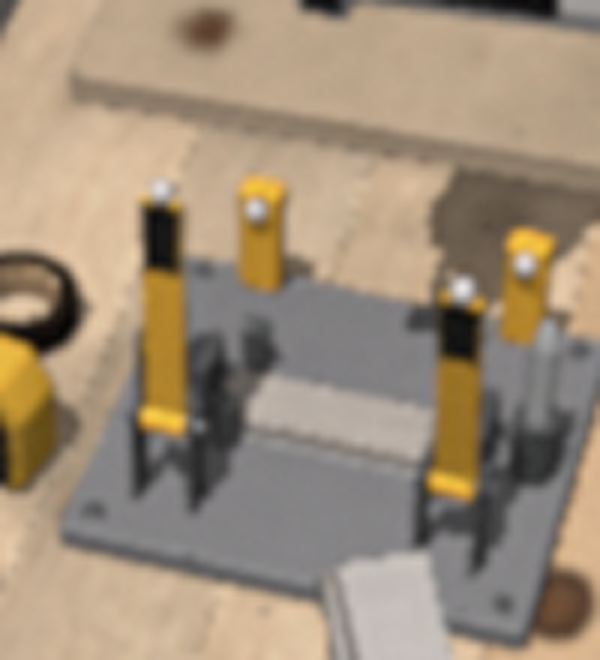

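Request:
carry_out(
  rows=[0.4, 0.42, 3.69, 0, -0.99, 0.4, 0.42, 3.69, 0, -0.99, 0.4, 0.42, 3.69, 0, -0.99, 0.4, 0.42, 3.69, 0, -0.99, 0.4, 0.42, 3.69, 0, -0.99, 0.4, 0.42, 3.69, 0, -0.99, 0.4, 0.42, 3.69, 0, -0.99, 0.4, 0, 0, 0, 0, 0.4, 0, 0, -5, 0, 0.4, 0, 0, -5, 0, 0.4, 0, 0, -4, 0, 0.4, 0, 0, -4, 0, 0.4, 0, 0, 0, 0, 0.4, 0, 0, 0, 0, 0.4, 0, 0, 0, 0],
)

```text
time_s: 18.6
position: [0.658, 0.203, 0.0746]
orientation: [[-0.988, 0.157, 0.005], [0.157, 0.988, 0.001], [-0.005, 0.002, -1.0]]
force: [0.8, -0.9, 0.5]
width: 0.0597
```

```bash
python3 - <<'E'
from h import *
s=st(); im=grab('m')
p=np.array(s['position']); h=s['width']/2; R=np.array(s['orientation'])
pts=[p,p+R[:,1]*h,p-R[:,1]*h]
zoom(im['side'],180,180,300,290,6,f'pics/m_z.png',C['side'].proj(np.array(pts)))
E
```

```text
t 18.6 pos [0.658  0.203  0.0746] ytool 80.99 tz [ 0.005  0.001 -1.   ] w 0.0597 F [ 0.85 -0.91  0.5 ] M [-0.04 -0.03 -0.01] q [ 0.236  0.59   1.57  -0.     0.977 -1.177]
```

View pics/m_z.png

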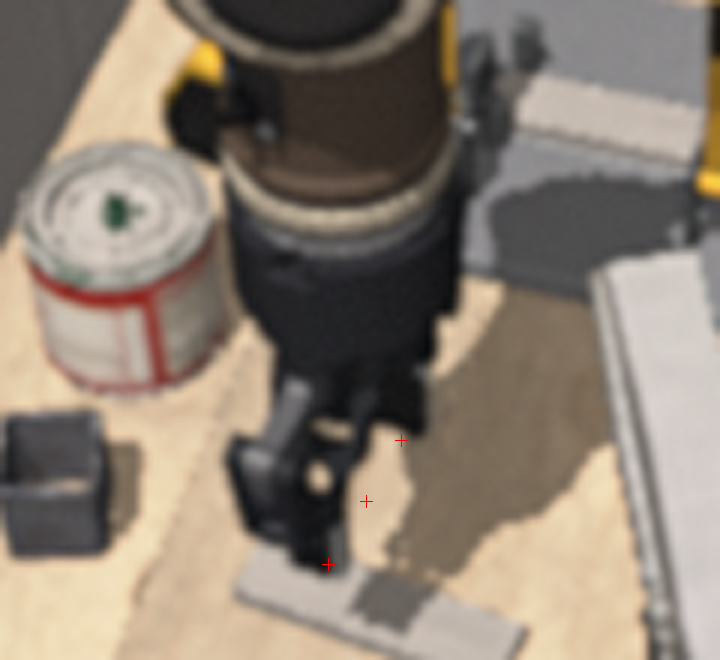

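View pics/m_top.png

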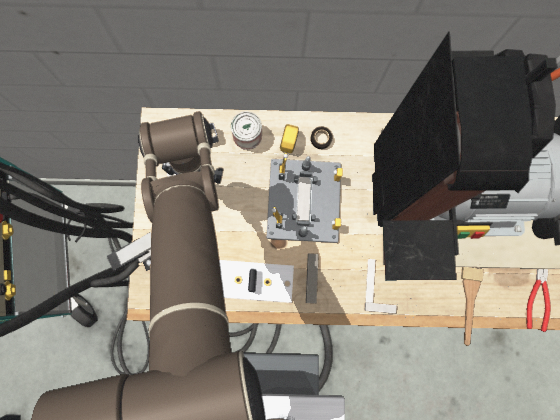

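Request:
carry_out(
  rows=[0.4, -0.2, 0, -3, 0, 0.4, 0, 0, -2.5, 0, 0.4, 0, 0, -1.3, 0, 0.4, 0, 0, 0, 0, 0.4, 0, 0, 0, 0, 0.4, 0, 0, 0, 0, -0.5, 0, 0, 0, 0, -0.5, 0, 0, 0, 0, -0.5, 0, 0, 0, 0, -0.5, 0, 0, 0, 0],
)

```text
time_s: 19.7
position: [0.6546, 0.2031, 0.0053]
orientation: [[-0.988, 0.156, 0.002], [0.156, 0.988, 0.001], [-0.002, 0.001, -1.0]]
force: [-1.7, -0.0, 6.0]
width: 0.0263
```

```bash
python3 - <<'E'
from h import *
s=st()
E
```

```text
t 19.7 pos [0.6546 0.2031 0.0053] ytool 81.0 tz [ 1.9e-03  6.0e-04 -1.0e+00] w 0.0263 F [-1.66 -0.    6.01] M [-0.05  0.26  0.03] q [ 0.237  0.681  1.587  0.     0.871 -1.177]
```

Request:
carry_out(
  rows=[-0.5, 0, 0, 3, 0, -0.5, 0, 0, 5, 0, -0.5, 0, 0, 5, 0, -0.5, 0, 0, 5, 0, -0.5, 0, 0, 5, 0, -0.5, 0, 0, 2, 0, -0.5, -0.42, -3.7, 0, 0.99, -0.5, -0.42, -3.7, 0, 0.99, -0.5, -0.42, -3.7, 0, 0.99, -0.5, -0.42, -3.7, 0, 0.99, -0.5, -0.42, -3.7, 0, 0.99, -0.5, -0.42, -3.7, 0, 0.99, -0.5, -0.42, -3.7, 0, 0.99, -0.5, 0, 0, 0, 0, -0.5, 0, 0, 0, 0, -0.5, 0, 0, 0, 0],
)

```text
time_s: 21.3
position: [0.6238, -0.0553, 0.2529]
orientation: [[-0.999, 0.036, -0.001], [0.036, 0.999, 0.001], [0.001, 0.001, -1.0]]
force: [0.5, 0.2, -2.3]
width: 0.0262
```

```bash
python3 - <<'E'
from h import *
s=st()
E
```

```text
t 21.3 pos [ 0.6238 -0.0553  0.2529] ytool 87.95 tz [-1.e-03  9.e-04 -1.e+00] w 0.0262 F [ 0.48  0.16 -2.28] M [ 0.04 -0.01 -0.01] q [-1.580e-01  2.930e-01  1.609e+00  1.000e-03  1.241e+00 -1.694e+00]
```

Request:
carry_out(
  rows=[-0.5, 0.1, -0.05, -4, 0, -0.5, 0, 0, -4, 0, -0.5, 0, 0, -4, 0, -0.5, 0, 0, -4, 0, -0.5, 0, 0, -2, 0, -0.5, 0, 0, -1, 0, -0.5, 0, 0, 0, 0, -0.5, 0, 0, 0, 0, -0.5, 0, 0, 0, 0, -0.5, 0, 0, 0, 0],
)

```text
time_s: 22.3
position: [0.6268, -0.0568, 0.0656]
orientation: [[-0.999, 0.036, 0.004], [0.036, 0.999, -0.001], [-0.004, -0.0, -1.0]]
force: [-0.4, 0.6, -2.9]
width: 0.0262
```

```bash
python3 - <<'E'
from h import *
s=st(); im=grab('n')
zoom(im['side'],225,130,325,220,7,f'pics/n_z.png')
E
```

```text
t 22.3 pos [ 0.6268 -0.0568  0.0656] ytool 87.94 tz [ 3.6e-03 -6.0e-04 -1.0e+00] w 0.0262 F [-0.41  0.55 -2.9 ] M [-0.    0.   -0.02] q [-0.16   0.507  1.726  0.     0.905 -1.694]
```

View pics/n_z.png

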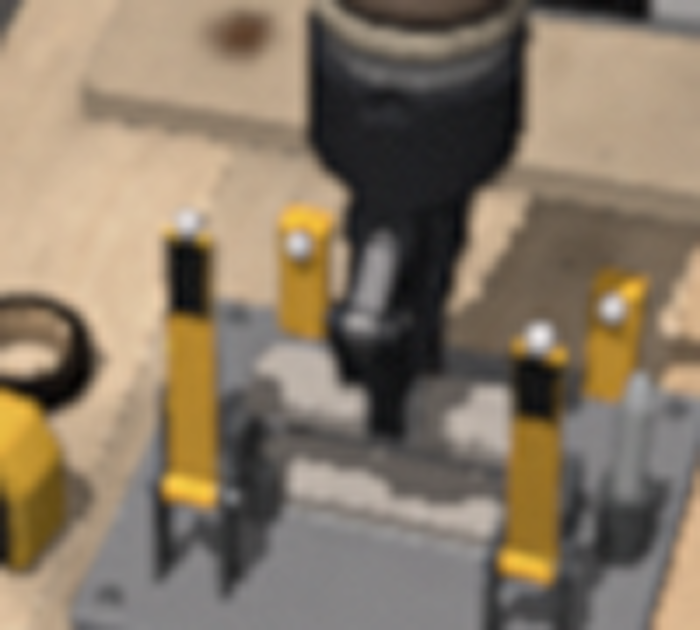

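Request:
carry_out(
  rows=[-0.5, -0.1, 0.12, -0.8, 0, -0.5, 0, 0, -0.8, 0, -0.5, 0, 0, -0.8, 0, -0.5, 0, 0, -0.6, 0, -0.5, 0, 0, 0, 0, -0.5, 0, 0, 0, 0, -0.5, 0, 0, 0, 0],
)

```text
time_s: 23.1
position: [0.6246, -0.0556, 0.0338]
orientation: [[-0.999, 0.036, 0.001], [0.036, 0.999, -0.0], [-0.001, -0.0, -1.0]]
force: [1.0, -0.9, -2.3]
width: 0.0262
```

```bash
python3 - <<'E'
from h import *
s=st()
E
```

```text
t 23.1 pos [ 0.6246 -0.0556  0.0338] ytool 87.93 tz [ 6.e-04 -2.e-04 -1.e+00] w 0.0262 F [ 0.97 -0.88 -2.32] M [0.06 0.   0.  ] q [-0.158  0.552  1.736 -0.     0.853 -1.693]
```

Request:
carry_out(
  rows=[-0.5, 0.05, 0, -0.3, 0, -0.5, 0, 0, 0, 0, -0.5, 0, 0, 0, 0, 0.3, 0, 0, 0, 0, 0.3, 0, 0, 0, 0, 0.3, 0, 0, 0, 0, 0.3, 0, 0, 3, 0, 0.3, 0, 0, 4, 0, 0.3, 0, 0, 4, 0, 0.3, 0, 0, 4, 0, 0.3, 0, 0, 4, 0, 0.3, 0, 0, 3, 0],
)

```text
time_s: 24.3
position: [0.6258, -0.0556, 0.2544]
orientation: [[-0.999, 0.036, 0.004], [0.036, 0.999, -0.001], [-0.004, -0.001, -1.0]]
force: [0.0, -0.7, -0.8]
width: 0.0557
```

```bash
python3 - <<'E'
from h import *
s=st(); im=grab('o')
zoom(im['side'],225,130,325,240,6,f'pics/o_z.png')
for d in bot.silhouettes('top','bar_1'):
    if d['p']>.3: print(round(d['p'],2),np.array(d['xy'])*[560,420],[np.round(v,1) for v in top_rect(d['pixels'],.01)])
E
```

```text
t 24.3 pos [ 0.6258 -0.0556  0.2544] ytool 87.94 tz [ 4.4e-03 -7.0e-04 -1.0e+00] w 0.0557 F [ 0.   -0.7  -0.84] M [ 0.02 -0.03  0.01] q [-0.158  0.292  1.607  0.     1.238 -1.693]
0.91 [173.992 190.806] [array([648.4, 274.8]), array([112.3,  31. ]), np.float64(5.1)]
0.48 [306.208 182.784] [array([668.1, -57.8]), array([34., 23.]), np.float64(0.7)]
```

View pics/o_z.png

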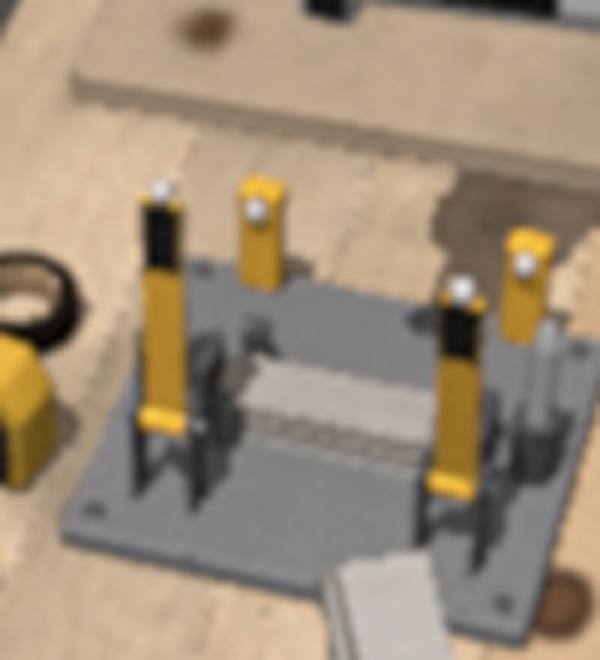

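Request:
carry_out(
  rows=[0.4, 0.27, 3.68, 0, 0.86, 0.4, 0.27, 3.68, 0, 0.86, 0.4, 0.27, 3.68, 0, 0.86, 0.4, 0.27, 3.68, 0, 0.86, 0.4, 0.27, 3.68, 0, 0.86, 0.4, 0.27, 3.68, 0, 0.86, 0.4, 0.27, 3.68, 0, 0.86, 0.4, 0.27, 3.68, 0, 0.86, 0.4, 0.27, 3.68, 0, 0.86, 0.4, 0, 0, 0, 0, 0.4, 0, 0, -5, 0, 0.4, 0, 0, -5, 0, 0.4, 0, 0, -4, 0, 0.4, 0, 0, -4, 0, 0.4, 0, 0, 0, 0, 0.4, 0, 0, 0, 0, 0.4, 0, 0, 0, 0],
)

```text
time_s: 26.15
position: [0.651, 0.276, 0.0732]
orientation: [[-0.995, -0.099, 0.004], [-0.099, 0.995, 0.001], [-0.004, 0.001, -1.0]]
force: [-0.4, -0.2, 1.5]
width: 0.0598
```

```bash
python3 - <<'E'
from h import *
s=st(); im=grab('p')
p=np.array(s['position']); h=s['width']/2; R=np.array(s['orientation'])
pts=[p,p+R[:,1]*h,p-R[:,1]*h]
zoom(im['side'],180,210,300,320,6,f'pics/p_z.png',C['side'].proj(np.array(pts)))
E
```

```text
t 26.15 pos [0.651  0.276  0.0732] ytool 95.65 tz [ 0.004   0.0013 -1.    ] w 0.0598 F [-0.43 -0.18  1.54] M [0.01 0.02 0.01] q [ 0.339  0.623  1.519 -0.     0.996 -1.33 ]
```

View pics/p_z.png

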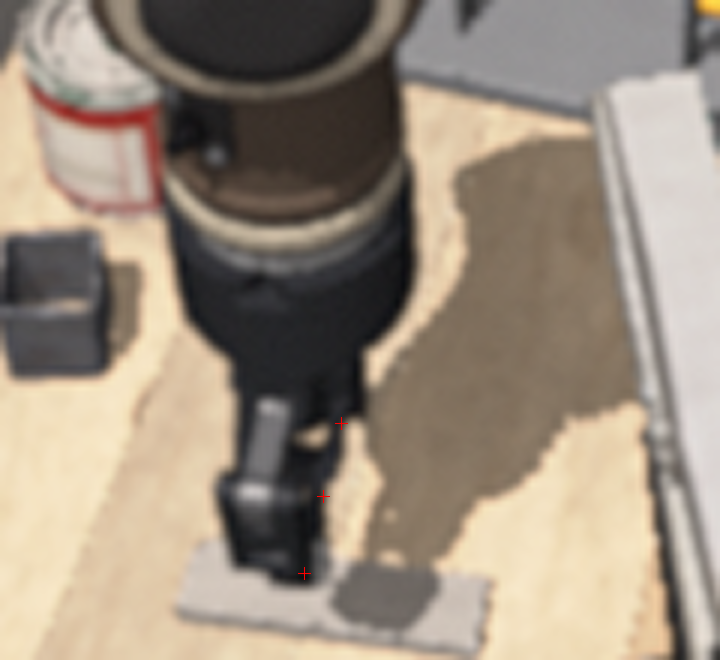

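Request:
carry_out(
  rows=[0.4, 0, 0, -3, 0, 0.4, 0, 0, -2.5, 0, 0.4, 0, 0, -1.2, 0, 0.4, 0, 0, 0, 0, 0.4, 0, 0, 0, 0, 0.4, 0, 0, 0, 0, -0.5, 0, 0, 0, 0, -0.5, 0, 0, 0, 0, -0.5, 0, 0, 0, 0, -0.5, 0, 0, 0, 0],
)

```text
time_s: 27.25
position: [0.65, 0.276, 0.0053]
orientation: [[-0.995, -0.099, 0.002], [-0.099, 0.995, 0.0], [-0.002, 0.0, -1.0]]
force: [-1.2, -0.0, 5.2]
width: 0.0263
```

```bash
python3 - <<'E'
from h import *
s=st()
E
```

```text
t 27.25 pos [0.65   0.276  0.0053] ytool 95.68 tz [ 1.8e-03  5.0e-04 -1.0e+00] w 0.0263 F [-1.2  -0.04  5.19] M [-0.13  0.16 -0.05] q [ 0.34   0.713  1.53  -0.     0.897 -1.33 ]
```

Request:
carry_out(
  rows=[-0.5, 0, 0, 3, 0, -0.5, 0, 0, 5, 0, -0.5, 0, 0, 5, 0, -0.5, 0, 0, 5, 0, -0.5, 0, 0, 5, 0, -0.5, 0, 0, 2, 0, -0.5, -0.27, -3.69, 0, -0.86, -0.5, -0.27, -3.69, 0, -0.86, -0.5, -0.27, -3.69, 0, -0.86, -0.5, -0.27, -3.69, 0, -0.86, -0.5, -0.27, -3.69, 0, -0.86, -0.5, -0.27, -3.69, 0, -0.86, -0.5, -0.27, -3.69, 0, -0.86, -0.5, -0.27, -3.69, 0, -0.86, -0.5, -0.27, -3.69, 0, -0.86, -0.5, 0, 0, 0, 0, -0.5, 0, 0, 0, 0, -0.5, 0, 0, 0, 0],
)

```text
time_s: 29.05
position: [0.6243, -0.0555, 0.2529]
orientation: [[-0.999, 0.036, -0.001], [0.036, 0.999, 0.001], [0.001, 0.001, -1.0]]
force: [0.1, 0.4, -2.1]
width: 0.0261
```

```bash
python3 - <<'E'
from h import *
s=st()
E
```

```text
t 29.05 pos [ 0.6243 -0.0555  0.2529] ytool 87.96 tz [-1.2e-03  9.0e-04 -1.0e+00] w 0.0261 F [ 0.07  0.44 -2.06] M [ 0.03  0.03 -0.03] q [-1.590e-01  2.940e-01  1.608e+00  1.000e-03  1.242e+00 -1.694e+00]
```

Request:
carry_out(
  rows=[-0.5, 0.15, 0, -4, 0, -0.5, 0, 0, -4, 0, -0.5, 0, 0, -4, 0, -0.5, 0, 0, -4, 0, -0.5, 0, 0, -2, 0, -0.5, 0, 0, 0, 0, -0.5, 0, 0, 0, 0, -0.5, 0, 0, 0, 0, -0.5, 0, 0, 0, 0],
)

```text
time_s: 29.95
position: [0.6283, -0.0563, 0.0761]
orientation: [[-0.999, 0.036, 0.005], [0.036, 0.999, -0.001], [-0.005, -0.0, -1.0]]
force: [0.2, 0.3, -2.8]
width: 0.0262
```

```bash
python3 - <<'E'
from h import *
s=st(); im=grab('q')
zoom(im['side'],225,130,325,220,7,f'pics/q_z.png')
E
```

```text
t 29.95 pos [ 0.6283 -0.0563  0.0761] ytool 87.96 tz [ 4.5e-03 -7.0e-04 -1.0e+00] w 0.0262 F [ 0.23  0.31 -2.81] M [ 0.02  0.03 -0.  ] q [-0.159  0.494  1.72   0.     0.923 -1.694]
```

View pics/q_z.png

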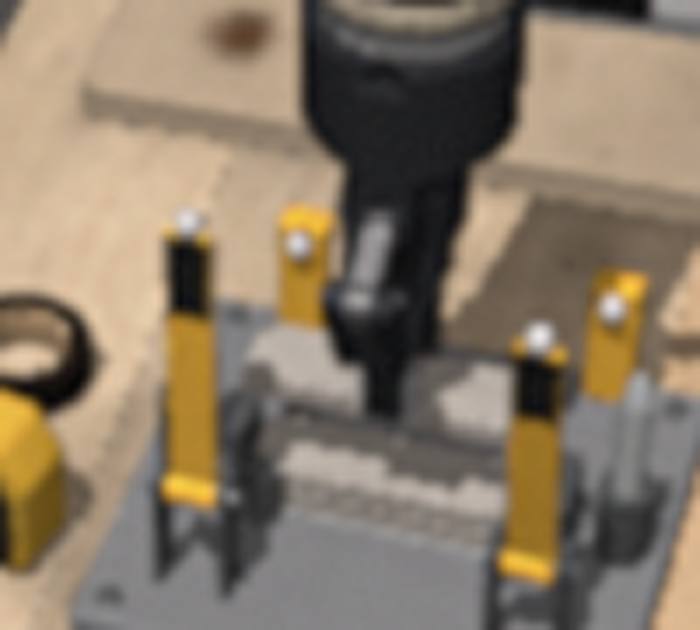

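Request:
carry_out(
  rows=[-0.5, -0.1, 0.05, -0.8, 0, -0.5, 0, 0, -0.8, 0, -0.5, 0, 0, -0.8, 0, -0.5, 0, 0, -0.6, 0, -0.5, 0, 0, 0, 0, -0.5, 0, 0, 0, 0, -0.5, 0, 0, 0, 0],
)

```text
time_s: 30.75
position: [0.6256, -0.056, 0.0438]
orientation: [[-0.999, 0.036, 0.001], [0.036, 0.999, -0.0], [-0.001, -0.0, -1.0]]
force: [0.2, 0.5, -2.0]
width: 0.0262
```

```bash
python3 - <<'E'
from h import *
s=st()
E
```

```text
t 30.75 pos [ 0.6256 -0.056   0.0438] ytool 87.94 tz [ 7.e-04 -1.e-04 -1.e+00] w 0.0262 F [ 0.21  0.45 -1.96] M [-0.02  0.01  0.02] q [-0.159  0.539  1.732 -0.     0.871 -1.693]
```

Request:
carry_out(
  rows=[-0.5, 0, 0, -0.3, 0, -0.5, 0, 0, 0, 0, -0.5, 0, 0, 0, 0, 0.3, 0, 0, 0, 0, 0.3, 0, 0, 0, 0, 0.3, 0, 0, 0, 0, 0.3, 0, 0, 3, 0, 0.3, 0, 0, 4, 0, 0.3, 0, 0, 4, 0, 0.3, 0, 0, 5, 0, 0.3, 0, 0, 5, 0, 0.3, -4, -1, 2, 0, 0.3, -4, -1, 0, 0, 0.3, -4, -1, 0, 0, 0.3, -4, -1, 0, 0, 0.3, -4, -1, 0, 0],
)

```text
time_s: 32.35
position: [0.4237, -0.1061, 0.271]
orientation: [[-0.999, 0.036, 0.001], [0.036, 0.999, -0.001], [-0.001, -0.001, -1.0]]
force: [1.5, -1.3, 0.5]
width: 0.0556
```

```bash
cat >> h.py <<'E'
def fit(cam,m,dims,p0,z=0):
    def mask(p):
        h=cv2.convexHull(C[cam].proj(W([p[0],p[1],z,p[2]],box(*dims))).astype(np.float32)[:,None])[:,0]
        M=np.zeros((420*4,560*4),np.uint8); cv2.fillConvexPoly(M,np.round((h+.5)*4*16).astype(np.int32),1,shift=4); return cv2.resize(M.astype(np.float32),(560,420),interpolation=cv2.INTER_AREA)
    m=m.astype(np.float32); sc=np.array([.001,.001,.01])
    g=lambda q:np.abs(mask(q*sc)-m).sum()
    b=minimize(g,np.array(p0)/sc,method='Nelder-Mead',options=dict(initial_simplex=np.array(p0)/sc+np.array([[0,0,0],[6,0,0],[0,6,0],[0,0,6]]),xatol=.05,fatol=.05))
    return b.x*sc,b.fun,m.sum()
E
python3 - <<'E'
from h import *
s=st(); im=grab('r')
zoom(im['side'],225,130,375,295,4,f'pics/r_z.png')
zoom(im['top'],200,145,350,310,4,f'pics/r_zt.png')
for c in C:
  for d in bot.silhouettes(c,'drill_plate'):
    if d['p']>.3:
        w=C[c].back(np.array(d['xy'])*[560,420],.01)[0]; print(c,round(d['p'],2),w.round(3),fit(c,d['pixels'],(.09,.196,.01),(w[0],w[1],-.05)))
E
```

```text
t 32.35 pos [ 0.4237 -0.1061  0.271 ] ytool 87.96 tz [ 1.1e-03 -7.0e-04 -1.0e+00] w 0.0556 F [ 1.47 -1.29  0.48] M [-0.05  0.01 -0.01] q [-0.345 -0.108  2.009 -0.     1.24  -1.88 ]
top 0.91 [0.42  0.067 0.01 ] (array([ 0.42120895,  0.06756361, -0.05181501]), np.float64(179.4375), np.float32(2805.0))
side 0.68 [0.423 0.076 0.01 ] (array([ 0.41960206,  0.06696162, -0.04791839]), np.float64(73.75), np.float32(2574.0))
side 0.68 [ 0.728 -0.123  0.01 ] (array([ 0.7362373 , -0.14700369,  0.26217194]), np.float64(1346.5625), np.float32(273.0))
```

View pics/r_z.png

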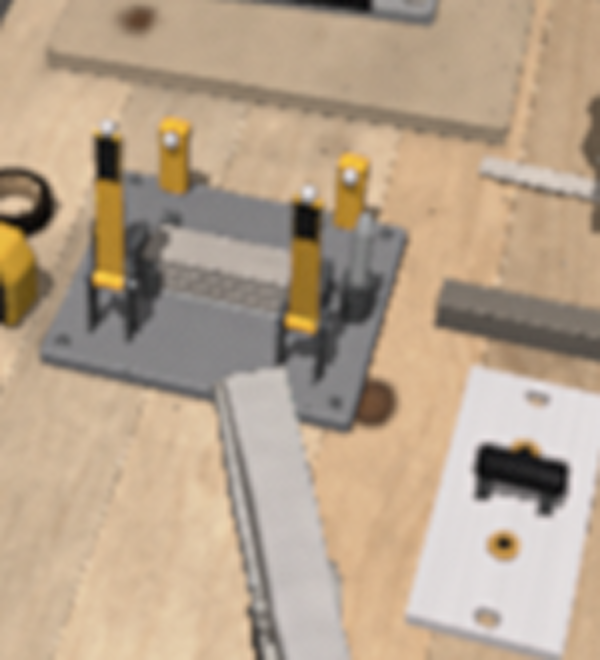

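View pics/r_zt.png

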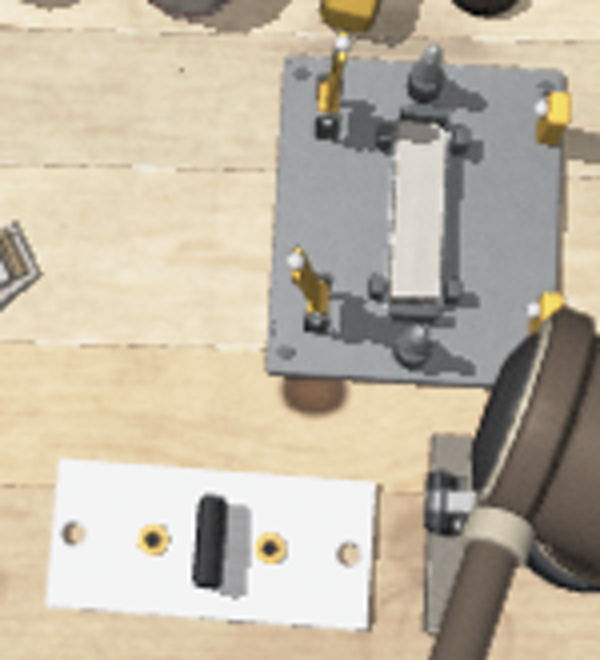

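```bash
python3 - <<'E'
from h import *
T=C['top']
a,b=T.back([[200+74/4-.5,145+531/4-.5],[200+349/4-.5,145+553/4-.5]],.01); print(a,b,(a+b)/2,np.linalg.norm(a-b),np.degrees(np.arctan2(*(a-b)[1::-1])))
print(T.back([[200+210/4-.5,145+541/4-.5]],.05))
# pins vs top: jig
E
```

```text
[0.42634106 0.15290902 0.01      ] [ 0.41666887 -0.01664857  0.01      ] [0.42150496 0.06813023 0.01      ] 0.16983322855712296 86.73517767044895
[[0.42031556 0.06776086 0.05      ]]
```

Request:
carry_out(
  rows=[0.2, 0, 3.5, 0, -0.2, 0.2, 0, 3.5, 0, -0.2, 0.2, 0, 3.5, 0, -0.2, 0.2, -0.1, 3.5, 0, -0.2, 0.2, -0.1, 3.4, 0, -0.2, 0.2, 0, 0, 0, 0, 0.2, 0, 0, -5, 0, 0.2, 0, 0, -5, 0, 0.2, 0, 0, -4, 0, 0.2, 0, 0, -4, 0, 0.2, 0, 0, 0, 0, 0.2, 0, 0, 0, 0, 0.2, 0, 0, 0, 0, 0.2, 0, 0, 0, 0],
)

```text
time_s: 33.95
position: [0.4259, 0.0682, 0.0931]
orientation: [[-0.999, 0.054, 0.006], [0.054, 0.999, 0.0], [-0.006, 0.001, -1.0]]
force: [-0.6, -0.3, 0.4]
width: 0.0514
```

```bash
python3 - <<'E'
from h import *
s=st(); im=grab('s')
p=np.array(s['position']); h=s['width']/2; R=np.array(s['orientation'])
pts=[p,p+R[:,1]*h,p-R[:,1]*h]
zoom(im['side'],305,190,395,305,6,f'pics/s_z.png',C['side'].proj(np.array(pts)))
E
```

```text
t 33.95 pos [0.4259 0.0682 0.0931] ytool 86.93 tz [ 5.6e-03  3.0e-04 -1.0e+00] w 0.0514 F [-0.64 -0.27  0.38] M [-0.03  0.03  0.03] q [ 0.058  0.131  2.179 -0.     0.826 -1.459]
```

View pics/s_z.png

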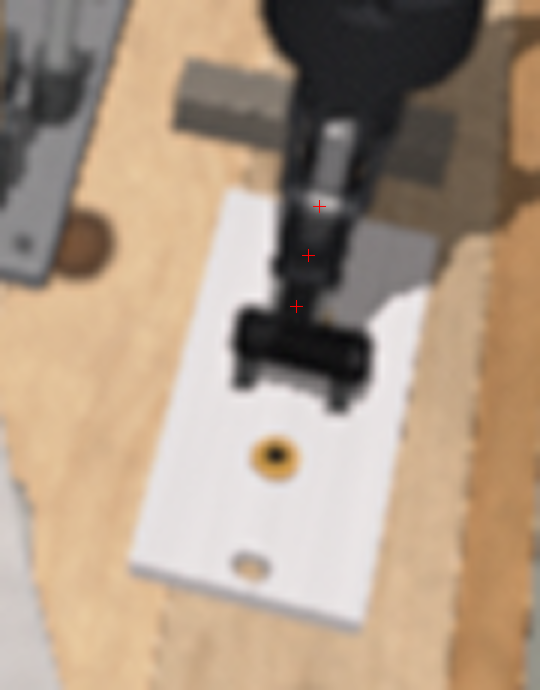

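Request:
carry_out(
  rows=[0.2, -0.2, 0, -3, 0, 0.2, 0, 0, -2.5, 0, 0.2, 0, 0, -1.4, 0, 0.2, 0, 0, 0, 0, 0.2, 0, 0, 0, 0, 0.2, 0, 0, 0, 0, 0.2, 0, 0, 0, 0],
)

```text
time_s: 34.75
position: [0.4225, 0.0682, 0.0227]
orientation: [[-0.999, 0.053, 0.003], [0.053, 0.999, 0.0], [-0.003, 0.0, -1.0]]
force: [0.9, 0.2, 1.0]
width: 0.051
```

```bash
python3 - <<'E'
from h import *
s=st()
E
```

```text
t 34.75 pos [0.4225 0.0682 0.0227] ytool 86.93 tz [ 2.7e-03  1.0e-04 -1.0e+00] w 0.051 F [0.89 0.17 0.96] M [ 0.02 -0.   -0.03] q [ 0.058  0.275  2.206 -0.     0.658 -1.459]
```

Now grip at 110 N and lift a little.

Request:
carry_out(
  rows=[-0.7, -0.1, 0, 0, 0, -0.7, 0, 0, 0, 0, -0.7, 0, 0, 0, 0, -0.7, 0, 0, 0, 0, -0.7, 0, 0, 0, 0, -0.7, 0, 0, 2, 0, -0.7, 0, 0, 4, 0, -0.7, 0, 0, 4, 0, -0.7, 0, 0, 4, 0, -0.7, 0, 0, 4, 0, -0.7, 0, 0, 4, 0, -0.7, 0, 0, 0, 0, -0.7, 0, 0, 0, 0],
  squeeze=110,
)

```text
time_s: 36.05
position: [0.4193, 0.0681, 0.2407]
orientation: [[-0.999, 0.053, -0.001], [0.053, 0.999, -0.0], [0.001, -0.0, -1.0]]
force: [-1.2, -0.4, -7.7]
width: 0.0165
```

```bash
python3 - <<'E'
from h import *
s=st(); im=grab('t')
E
```

```text
t 36.05 pos [0.4193 0.0681 0.2407] ytool 86.93 tz [-1.1e-03 -1.0e-04 -1.0e+00] w 0.0165 F [-1.16 -0.42 -7.71] M [-0.02  0.09  0.01] q [ 0.058 -0.102  2.067  0.     1.178 -1.459]
```

View pics/t_side.png

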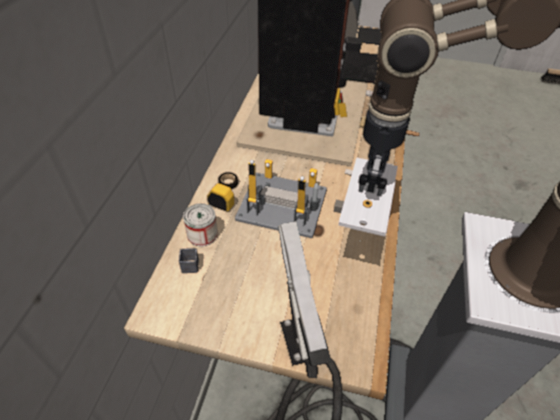

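Request:
carry_out(
  rows=[-0.7, 0, 0, 3, 0, -0.7, 0, 0, 2, 0, -0.7, 1.72, -1.03, 0, -7.4, -0.7, 1.72, -1.03, 0, -7.4, -0.7, 1.72, -1.03, 0, -7.4, -0.7, 1.72, -1.03, 0, -7.4, -0.7, 1.72, -1.03, 0, -7.4, -0.7, 1.72, -1.03, 0, -7.4, -0.7, 1.72, -1.03, 0, -7.4, -0.7, 1.72, -1.03, 0, -7.4, -0.7, 1.72, -1.03, 0, -7.4, -0.7, 1.72, -1.03, 0, -7.4, -0.7, 1.72, -1.03, 0, -7.4, -0.7, 1.72, -1.03, 0, -7.4, -0.7, 0, 0, 0, -0.1, -0.7, 0, 0, 0, 0, -0.7, 0, 0, 0, 0],
)

```text
time_s: 37.85
position: [0.6249, -0.0549, 0.2888]
orientation: [[0.033, 0.999, -0.005], [0.999, -0.033, 0.001], [0.001, -0.005, -1.0]]
force: [-0.5, -0.4, -6.8]
width: 0.0162
```

```bash
python3 - <<'E'
from h import *
s=st(); im=grab('u')
zoom(im['side'],215,0,355,240,3,f'pics/u_z.png')
E
```

```text
t 37.85 pos [ 0.6249 -0.0549  0.2888] ytool -1.9 tz [-0.0054  0.0011 -1.    ] w 0.0162 F [-0.54 -0.39 -6.77] M [-0.03 -0.02  0.05] q [-0.157  0.271  1.564  0.     1.312 -0.124]
```

View pics/u_z.png

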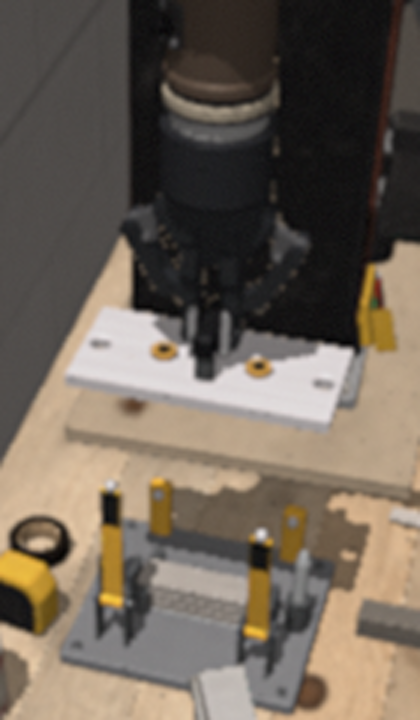

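Request:
carry_out(
  rows=[-0.7, 0.1, -0.05, -4, 0, -0.7, 0, 0, -4, 0, -0.7, 0, 0, -4, 0, -0.7, 0, 0, -1.8, 0, -0.7, 0, 0, 0, 0, -0.7, 0, 0, 0, 0, -0.7, 0, 0, 0, 0, -0.7, 0, 0, 0, 0, -0.7, 0, 0, 0, 0],
)

```text
time_s: 38.85
position: [0.6288, -0.0562, 0.1555]
orientation: [[0.034, 0.999, 0.003], [0.999, -0.034, -0.001], [-0.0, 0.003, -1.0]]
force: [-0.6, 0.4, -7.0]
width: 0.0157
```

```bash
python3 - <<'E'
from h import *
s=st(); im=grab('v')
zoom(im['side'],215,110,345,240,6,f'pics/v_z.png')
zoom(im['top'],255,130,355,255,5,f'pics/v_zt.png')
zoom(cv2.imread('pics/r_top.png'),260,150,345,245,8,'pics/r_zt2.png')
E
```

```text
t 38.85 pos [ 0.6288 -0.0562  0.1555] ytool -1.96 tz [ 3.2e-03 -5.0e-04 -1.0e+00] w 0.0157 F [-0.64  0.38 -7.  ] M [-0.08  0.    0.04] q [-0.158  0.395  1.68  -0.     1.063 -0.124]
```

View pics/v_z.png

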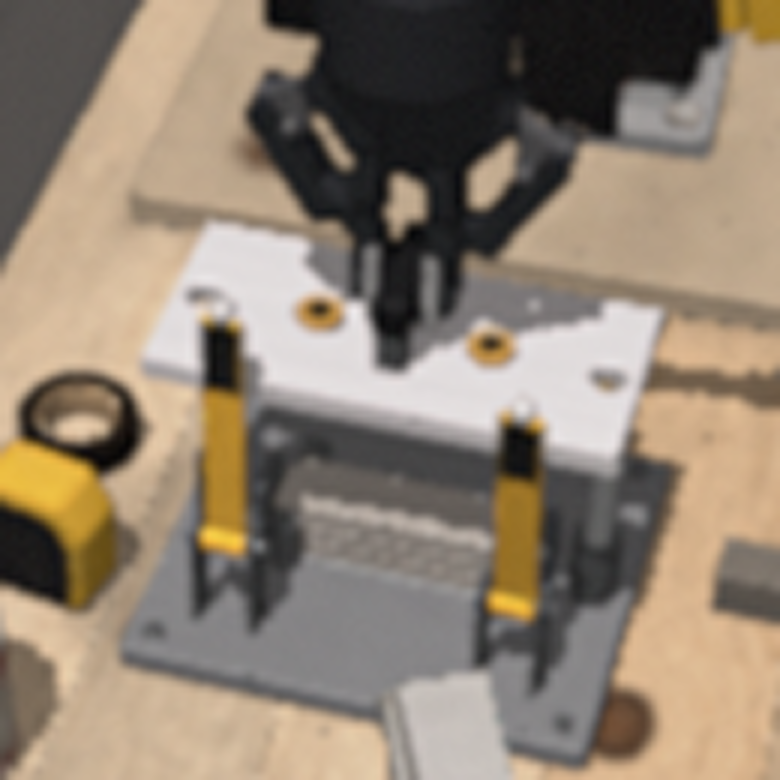

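View pics/v_zt.png

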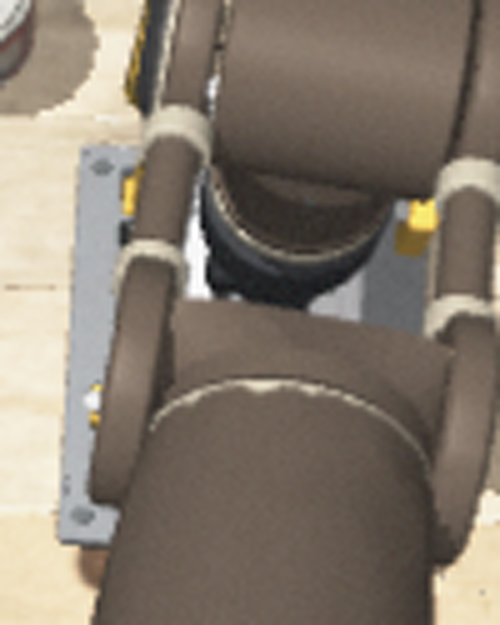

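View pics/r_zt2.png

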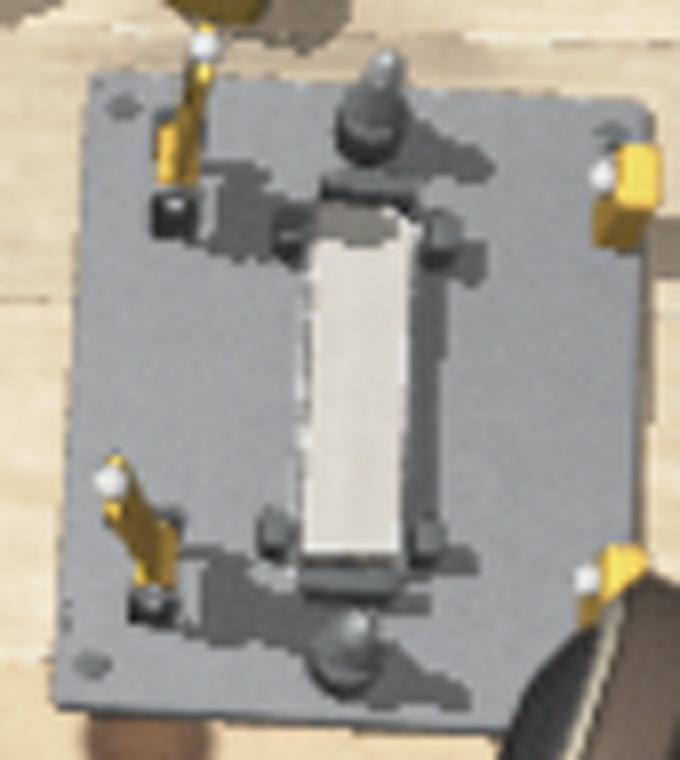

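```bash
python3 - <<'E'
from h import *
im=cv2.imread('pics/r_side.png')
zoom(im,228,150,328,240,8,'pics/r_zs.png')
zoom(cv2.imread('pics/v_side.png'),230,140,330,200,8,'pics/v_zs.png')
E
```

```text
(no output)
```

View pics/r_zs.png

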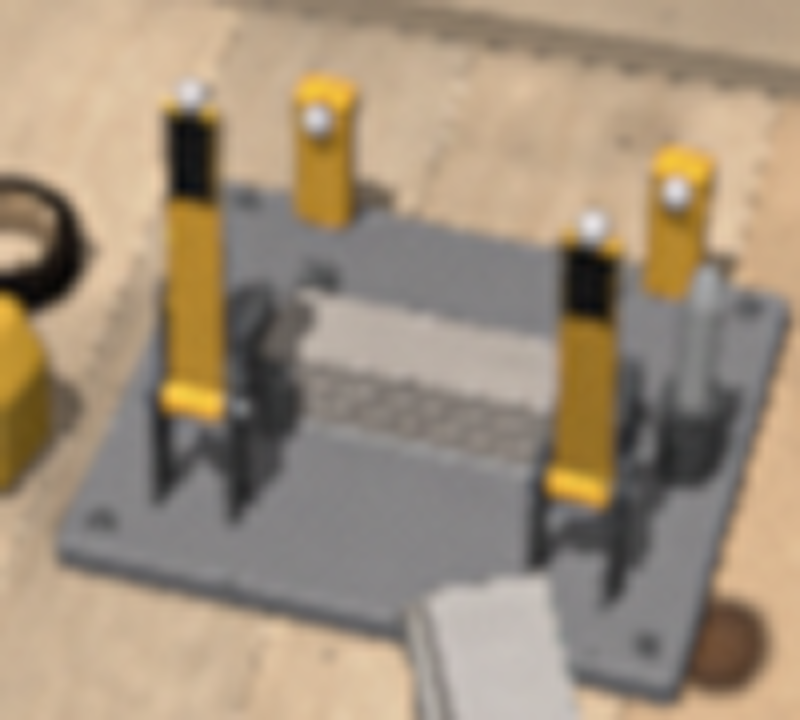

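View pics/v_zs.png

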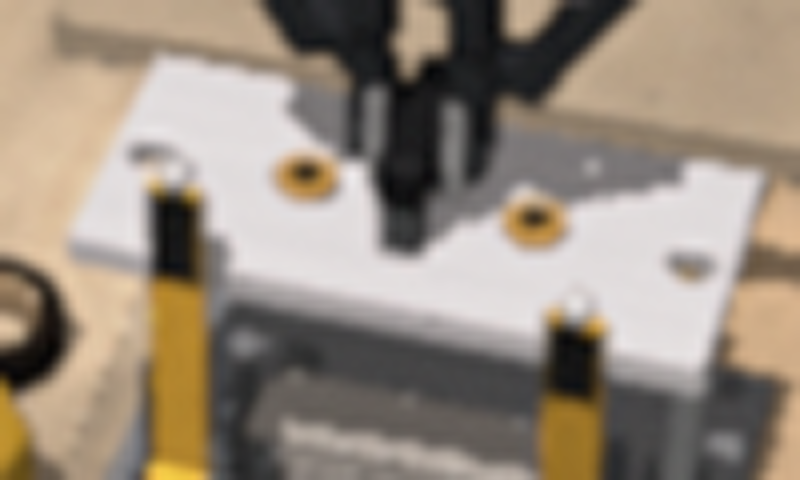

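```bash
python3 - <<'E'
from h import *
S=lambda x,y:np.array([x/8+228-.5,y/8+150-.5]); T=lambda x,y:np.array([x/8+260-.5,y/8+150-.5]); V=lambda x,y:np.array([x/8+230-.5,y/8+140-.5])
J={'side':[((-90,103,15),S(790,316)),((90,103,15),S(672,680)),((90,-103,15),S(60,543)),((0,85,105),S(709,266)),(('b',-1,1),S(748,306)),(('b',1,1),S(648,645)),(('b',1,-1),S(100,520)),(('b',-1,-1),S(248,198))],
'top':[((90,-103,15),T(92,75)),((-90,-103,15),T(652,100)),((90,103,15),T(55,704)),((0,-85,105),T(387,60)),((0,85,105),T(358,623)),(('b',1,-1),T(123,105)),(('b',1,1),T(92,664)),(('b',-1,-1),T(612,130))]}
for c in J:
    def f(p):
        o=[]
        for P,uv in J[c]:
            if P[0]=='b': P=(P[1]*p[3],P[2]*p[4],17)
            o.append(C[c].proj(W([p[0],p[1],0,p[2]],np.array([P])/1000.))[0]-uv)
        return np.concatenate(o)
    r=least_squares(f,[.626,-.056,1.535,80,90],loss='soft_l1',f_scale=.5,x_scale=[.001,.001,.01,1,1]); print(c,r.x.round(4),f(r.x).reshape(-1,2).round(2).tolist())
s=bot.observe(); print(s['position'])
for zt in (.1405,.143,.1455):
    O=[((45,98,0),V(712,362)),((-45,98,0),V(768,172)),((45,-98,0),V(70,238)),((-45,-98,0),V(157,53)),((0,85,0),V(690,265)),(('b',0,-1),V(307,177)),(('b',0,1),V(534,222))]
    def f(p):
        o=[]
        for P,uv in O:
            if P[0]=='b': P=(0,P[2]*p[3],0)
            o.append(C['side'].proj(W([p[0],p[1],zt,p[2]],np.array([P])/1000.))[0]-uv)
        return np.concatenate(o)
    r=least_squares(f,[.626,-.056,1.535,40],loss='soft_l1',f_scale=.5,x_scale=[.001,.001,.01,1]); print(zt,r.x.round(4),r.cost,f(r.x).reshape(-1,2).round(2).tolist())
E
```

```text
side [ 6.26000e-01 -5.51000e-02  1.53790e+00  7.83899e+01  8.99313e+01] [[0.45, -2.91], [0.81, 0.59], [-1.28, -0.17], [-0.15, 0.48], [0.24, -0.29], [-0.22, -0.18], [0.01, 0.02], [-0.16, 0.16]]
top [ 6.26200e-01 -5.63000e-02  1.53530e+00  7.80135e+01  9.04143e+01] [[-0.39, -1.05], [-0.14, -0.19], [-0.51, 0.16], [0.19, -0.13], [0.57, 0.01], [0.15, 0.01], [-0.03, 0.32], [0.11, 0.36]]
[ 0.62818379 -0.05607679  0.15465948]
0.1405 [ 0.6291 -0.0579  1.5481 35.8847] 1.142106657214049 [[-0.79, 0.3], [-0.46, -0.49], [-0.11, -0.07], [0.34, 0.07], [0.44, -1.21], [0.14, 0.43], [0.15, 0.32]]
0.143 [ 0.6285 -0.0552  1.5483 35.7591] 1.0981624768828016 [[-0.64, 0.36], [-0.3, -0.51], [-0.25, -0.06], [0.24, 0.0], [0.58, -1.2], [0.15, 0.42], [0.16, 0.31]]
0.1455 [ 0.6279 -0.0525  1.5481 35.6355] 1.109661369226248 [[-0.51, 0.44], [-0.15, -0.53], [-0.41, -0.05], [0.13, -0.07], [0.7, -1.18], [0.15, 0.41], [0.16, 0.3]]
```

Request:
carry_out(
  rows=[-0.7, -0.1, 0, -1, 0, -0.7, 0, 0, -0.5, 0, -0.7, 0, 0, 0, 0, -0.7, 0, 0, 0, 0, -0.7, 0, 0, 0, 0, -0.7, 0, 0, 0, 0, -0.7, 0, 0, 0, 0, -0.7, 0, 0, 0, 0],
)

```text
time_s: 39.75
position: [0.6268, -0.056, 0.1388]
orientation: [[0.034, 0.999, 0.0], [0.999, -0.034, -0.0], [-0.0, 0.0, -1.0]]
force: [-0.1, 0.7, -6.1]
width: 0.0162
```

```bash
python3 - <<'E'
from h import *
s=st()
E
```

```text
t 39.75 pos [ 0.6268 -0.056   0.1388] ytool -1.96 tz [ 4.e-04 -1.e-04 -1.e+00] w 0.0162 F [-0.08  0.66 -6.12] M [-0.    0.04 -0.03] q [-0.158  0.413  1.693 -0.     1.036 -0.124]
```

Request:
carry_out(
  rows=[-0.7, -0.05, 0, -0.5, 0, -0.7, 0, 0, -0.5, 0, -0.7, 0, 0, -0.4, 0, -0.7, 0, 0, 0, 0, -0.7, 0, 0, 0, 0, -0.7, 0, 0, 0, 0, -0.7, 0, 0, 0, 0],
)

```text
time_s: 40.45
position: [0.6264, -0.056, 0.1248]
orientation: [[0.034, 0.999, 0.001], [0.999, -0.034, -0.0], [-0.0, 0.001, -1.0]]
force: [-0.1, 0.0, -5.8]
width: 0.0161
```

```bash
python3 - <<'E'
from h import *
s=st(); im=grab('w')
zoom(im['side'],225,130,325,220,8,f'pics/w_z.png')
E
```

```text
t 40.45 pos [ 0.6264 -0.056   0.1248] ytool -1.97 tz [ 6.e-04 -1.e-04 -1.e+00] w 0.0161 F [-0.13  0.05 -5.82] M [-0.    0.01  0.03] q [-0.158  0.429  1.701  0.     1.011 -0.124]
```

View pics/w_z.png

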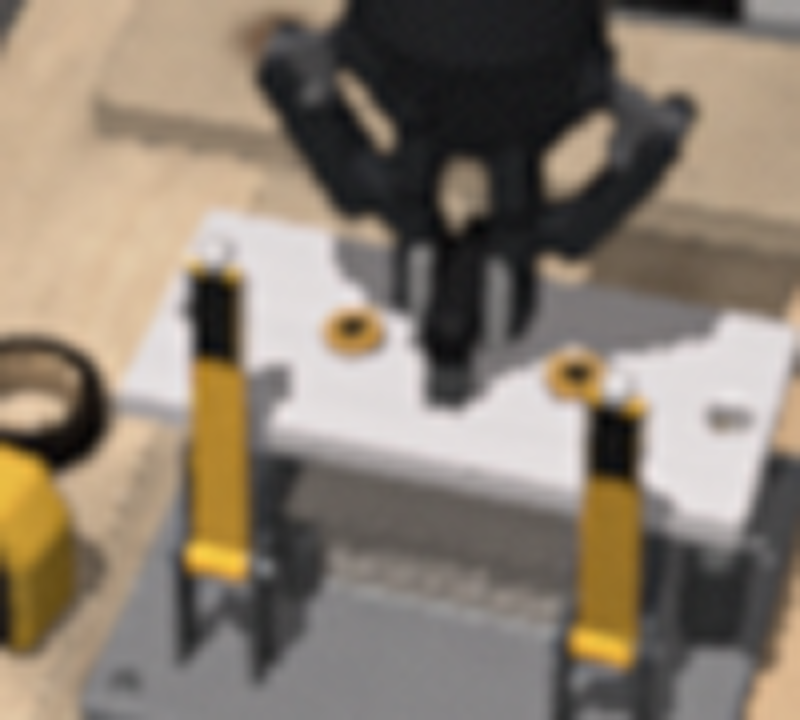

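Request:
carry_out(
  rows=[-0.7, 0, 0, -0.3, 0, -0.7, 0, 0, -0.3, 0, -0.7, 0, 0, -0.2, 0, -0.7, 0, 0, 0, 0, -0.7, 0, 0, 0, 0, -0.7, 0, 0, 0, 0],
)

```text
time_s: 41.15
position: [0.6262, -0.056, 0.1166]
orientation: [[0.034, 0.999, 0.0], [0.999, -0.034, 0.0], [0.0, 0.0, -1.0]]
force: [-0.2, 0.5, -6.1]
width: 0.0159
```

```bash
python3 - <<'E'
from h import *
s=st()
E
```

```text
t 41.15 pos [ 0.6262 -0.056   0.1166] ytool -1.97 tz [ 2.e-04  0.e+00 -1.e+00] w 0.0159 F [-0.2   0.48 -6.07] M [-0.02 -0.04  0.03] q [-0.158  0.439  1.706  0.     0.997 -0.124]
```

Request:
carry_out(
  rows=[-0.7, 0, 0, -0.3, 0, -0.7, 0, 0, -0.3, 0, -0.7, 0, 0, -0.3, 0, -0.7, 0, 0, 0, 0, -0.7, 0, 0, 0, 0, -0.7, 0, 0, 0, 0],
)

```text
time_s: 41.75
position: [0.6257, -0.0561, 0.1072]
orientation: [[0.034, 0.999, -0.001], [0.999, -0.034, -0.0], [-0.0, -0.001, -1.0]]
force: [-0.2, -1.2, -7.6]
width: 0.0161
```

```bash
python3 - <<'E'
from h import *
s=st(); im=grab('x')
zoom(im['side'],225,130,325,220,8,f'pics/x_z.png')
E
```

```text
t 41.75 pos [ 0.6257 -0.0561  0.1072] ytool -1.97 tz [-9.e-04 -1.e-04 -1.e+00] w 0.0161 F [-0.24 -1.2  -7.58] M [-0.24  0.06 -0.05] q [-0.159  0.451  1.71  -0.     0.981 -0.124]
```

View pics/x_z.png

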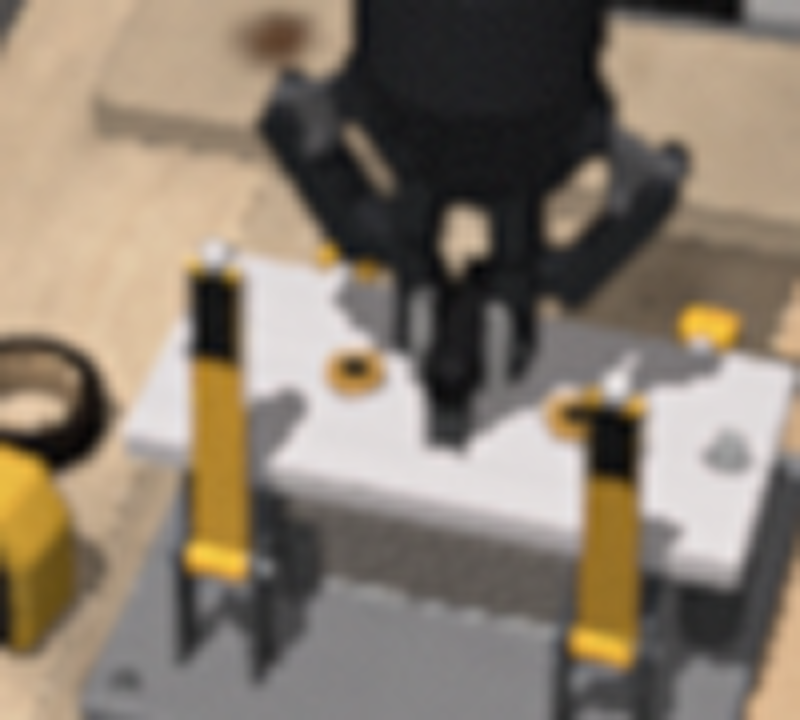

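Request:
carry_out(
  rows=[-0.7, 0.03, -0.04, -0.3, 0, -0.7, 0, 0, -0.3, 0, -0.7, 0, 0, -0.3, 0, -0.7, 0, 0, -0.3, 0, -0.7, 0, 0, 0, 0, -0.7, 0, 0, 0, 0],
)

```text
time_s: 42.45
position: [0.6261, -0.0563, 0.0952]
orientation: [[0.034, 0.999, -0.001], [0.999, -0.034, 0.0], [0.0, -0.001, -1.0]]
force: [-0.1, -0.1, -7.2]
width: 0.016
```

```bash
python3 - <<'E'
from h import *
s=st()
E
```

```text
t 42.45 pos [ 0.6261 -0.0563  0.0952] ytool -1.96 tz [-8.e-04  2.e-04 -1.e+00] w 0.016 F [-0.09 -0.1  -7.23] M [-0.11  0.1  -0.05] q [-0.159  0.468  1.714  0.     0.96  -0.125]
```

Request:
carry_out(
  rows=[-0.7, 0, -0.02, -0.4, 0, -0.7, 0, 0, -0.4, 0, -0.7, 0, 0, -0.4, 0, -0.7, 0, 0, -0.4, 0, -0.7, 0, 0, -0.2, 0, -0.7, 0, 0, 0, 0, -0.7, 0, 0, 0, 0],
)

```text
time_s: 43.15
position: [0.6265, -0.0566, 0.0775]
orientation: [[0.034, 0.999, 0.0], [0.999, -0.034, 0.0], [0.0, 0.0, -1.0]]
force: [-0.3, 0.5, -5.4]
width: 0.0159
```

```bash
python3 - <<'E'
from h import *
s=st()
E
```

```text
t 43.15 pos [ 0.6265 -0.0566  0.0775] ytool -1.97 tz [ 1.e-04  0.e+00 -1.e+00] w 0.0159 F [-0.31  0.52 -5.36] M [-0.   -0.06  0.04] q [-0.159  0.492  1.72   0.     0.929 -0.125]
```

Almost home (expected TCP about 0.072). Lowering to contact.

Request:
carry_out(
  rows=[-0.7, 0, 0, -0.2, 0, -0.7, 0, 0, -0.2, 0, -0.7, 0, 0, -0.15, 0, -0.7, 0, 0, -0.1, 0, -0.7, 0, 0, 0, 0, -0.7, 0, 0, 0, 0],
)

```text
time_s: 43.75
position: [0.6264, -0.0566, 0.0713]
orientation: [[0.034, 0.999, 0.0], [0.999, -0.034, -0.0], [-0.0, 0.0, -1.0]]
force: [-1.0, 0.3, -3.5]
width: 0.0161
```

```bash
python3 - <<'E'
from h import *
s=st()
E
```

```text
t 43.75 pos [ 0.6264 -0.0566  0.0713] ytool -1.97 tz [ 0. -0. -1.] w 0.0161 F [-1.    0.34 -3.5 ] M [0.01 0.23 0.04] q [-0.159  0.5    1.722 -0.     0.919 -0.125]
```

Request:
carry_out(
  rows=[-0.7, 0, 0, -0.1, 0, -0.7, 0, 0, 0, 0, 0.1, 0, 0, 0, 0, 0.1, 0, 0, 0, 0, 0.1, 0, 0, 0, 0, 0.1, 0, 0, 0, 0, 0.1, 0, 0, 2, 0, 0.1, 0, 0, 3, 0, 0.1, 0, 0, 4, 0, 0.1, 0, 0, 4, 0, 0.1, 0, 0, 4, 0, 0.1, 0, 0, 4, 0, 0.1, 0, 0, 4, 0, 0.1, -4, -1, 0, 0, 0.1, -4, -1, 0, 0, 0.1, -4, -1, 0, 0, 0.1, -4, -1, 0, 0, 0.1, -4, -1, 0, 0],
)

```text
time_s: 45.55
position: [0.4249, -0.1068, 0.32]
orientation: [[0.034, 0.999, 0.001], [0.999, -0.034, -0.001], [-0.0, 0.001, -1.0]]
force: [-0.4, -1.0, -0.0]
width: 0.0466
```

```bash
python3 - <<'E'
from h import *
s=st(); im=grab('y')
zoom(im['side'],225,130,325,240,7,f'pics/y_z.png')
zoom(im['top'],260,150,345,245,7,'pics/y_zt.png')
E
```

```text
t 45.55 pos [ 0.4249 -0.1068  0.32  ] ytool -1.94 tz [ 7.e-04 -5.e-04 -1.e+00] w 0.0466 F [-0.41 -0.97 -0.01] M [-0.04  0.05  0.02] q [-0.346 -0.144  1.941 -0.     1.343 -0.312]
```

View pics/y_z.png

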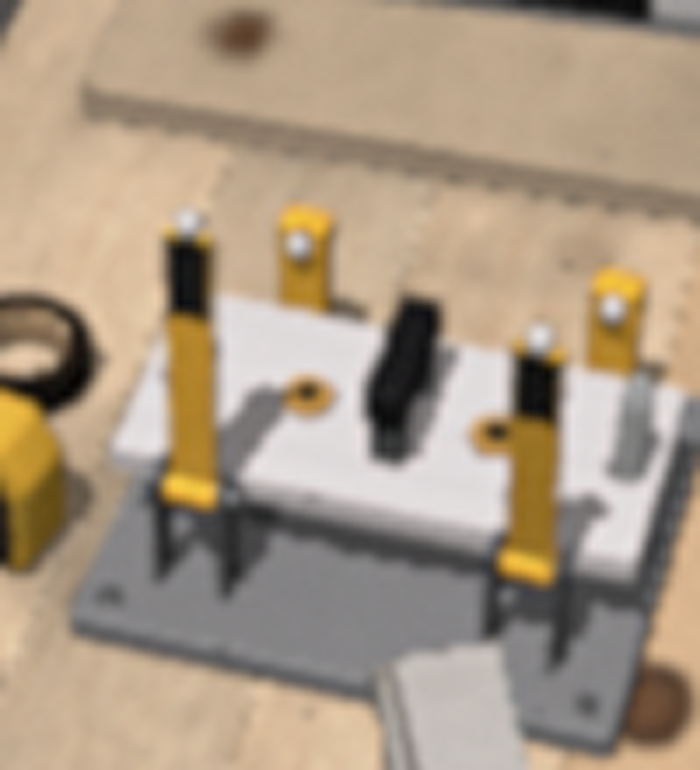

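View pics/y_zt.png

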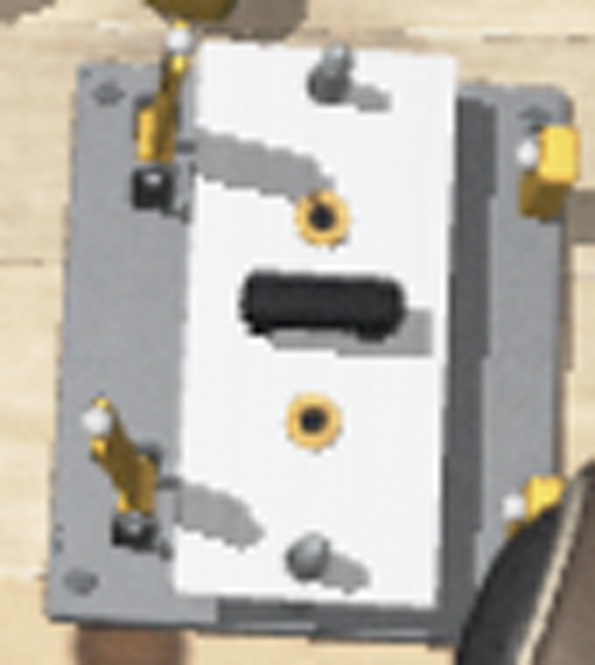

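```bash
python3 - <<'E'
from h import *
V=lambda x,y:np.array([x/7+225-.5,y/7+130-.5]); T=lambda x,y:np.array([x/7+260-.5,y/7+150-.5])
O=[((45,98,0),'side',V(636,572)),((45,-98,0),'side',V(115,445)),((-45,-98,0),'side',V(222,295)),
((45,-98,0),'top',T(199,42)),((-45,-98,0),'top',T(456,57)),((45,98,0),'top',T(174,592)),((-45,98,0),'top',T(436,606))]
from scipy.spatial.transform import Rotation as Ro
def f(p): 
    R=(Ro.from_euler('xy',p[4:6])*Ro.from_euler('z',p[3])).as_matrix()
    return np.concatenate([C[c].proj(R@(np.array(P)/1000.)+p[:3])[0]-uv for P,c,uv in O])
r=least_squares(f,[.626,-.056,.059,1.535,0,0],x_scale=[.001,.001,.001,.01,.01,.01]); print(r.x.round(4),f(r.x).reshape(-1,2).round(1).tolist())
print([np.round(v,4) for v in np.sqrt(np.diag(np.linalg.inv(r.jac.T@r.jac)))*.3])
# strap tips: white ball ends & patch, both cams
for n,o in {'near':(V(539,335),T(97,421)),'far':(V(187,220),T(178,41))}.items(): print(n,tri([('side',o[0]),('top',o[1])]))
# hinge expected world
for y in(62,-62): print(W([.6261,-.0557,0,1.536],np.array([[.060,y/1e3,.0635]])), 'shut tip',W([.6261,-.0557,0,1.536],np.array([[-.045,y/1e3,.066]])))
E
```

```text
[ 0.6254 -0.0558  0.0559  1.5259  0.0246 -0.0122] [[0.2, -0.4], [-0.1, 0.2], [-4.1, -0.6], [1.0, 0.7], [0.5, 1.2], [-0.4, 0.6], [-0.7, 1.2]]
[np.float64(0.0003), np.float64(0.0004), np.float64(0.0009), np.float64(0.0033), np.float64(0.0153), np.float64(0.0088)]
near (array([0.56691053, 0.02122772, 0.18610368]), np.float64(0.026180509526284368))
far (array([ 0.689979  , -0.00190641,  0.18681824]), np.float64(0.05503014302760789))
[[0.56622489 0.00642062 0.0635    ]] shut tip [[ 0.56257201 -0.09851582  0.066     ]]
[[0.69014983 0.00210674 0.0635    ]] shut tip [[ 0.68649695 -0.1028297   0.066     ]]
```

Request:
carry_out(
  rows=[-1, 2.4, 2.6, 0, 0, -1, 2.4, 2.6, 0, 0, -1, 2.4, 2.6, 0, 0, -1, 2.4, 2.6, 0, 0, -1, 2.4, 2.6, 0, 0, -1, 2.3, 2.7, 0, 0, -1, 0, 0, 0, 0, -1, 0, 0, -5, 0, -1, 0, 0, -5, 0, -1, 0, 0, -4, 0, -1, 0, 0, -3, 0, -1, 0, 0, 0, 0, -1, 0, 0, 0, 0, -1, 0, 0, 0, 0, -1, 0, 0, 0, 0],
)

```text
time_s: 47.15
position: [0.5716, 0.0504, 0.1528]
orientation: [[0.034, 0.999, 0.005], [0.999, -0.034, 0.0], [0.0, 0.005, -1.0]]
force: [-0.9, -0.1, 0.4]
width: -0.0001
```

```bash
python3 - <<'E'
from h import *
s=st(); im=grab('A')
zoom(im['side'],225,80,345,220,5,f'pics/A_z.png',C['side'].proj(np.array([s['position']])))
for th in (1.69,1.4,1.2,1.0,.8,.6,.4,.2,.1,.03):
    r=.101;x=.060-r*np.cos(th)+.0025*np.sin(th)+.011; z=.0635+r*np.sin(th)+.0025*np.cos(th)
    print(th,[W([.6261,-.0557,0,1.536],np.array([[x,y,z]])).round(4)[0].tolist() for y in(.062,-.062)])
E
```

```text
t 47.15 pos [0.5716 0.0504 0.1528] ytool -1.97 tz [ 0.0052  0.     -1.    ] w -0.0001 F [-0.86 -0.1   0.38] M [-0.04 -0.01  0.01] q [ 0.012  0.295  1.824 -0.     1.018  0.046]
1.69 [[0.5671, 0.0319, 0.1635], [0.691, 0.0276, 0.1635]]
1.4 [[0.5661, 0.0027, 0.1635], [0.69, -0.0016, 0.1635]]
1.2 [[0.5654, -0.0168, 0.1585], [0.6893, -0.0211, 0.1585]]
1.0 [[0.5648, -0.035, 0.1498], [0.6887, -0.0393, 0.1498]]
0.8 [[0.5642, -0.0511, 0.1377], [0.6881, -0.0554, 0.1377]]
0.6 [[0.5638, -0.0645, 0.1226], [0.6877, -0.0688, 0.1226]]
0.4 [[0.5634, -0.0746, 0.1051], [0.6873, -0.0789, 0.1051]]
0.2 [[0.5632, -0.081, 0.086], [0.6871, -0.0853, 0.086]]
0.1 [[0.5631, -0.0828, 0.0761], [0.687, -0.0871, 0.0761]]
0.03 [[0.5631, -0.0834, 0.069], [0.687, -0.0877, 0.069]]
```

View pics/A_z.png

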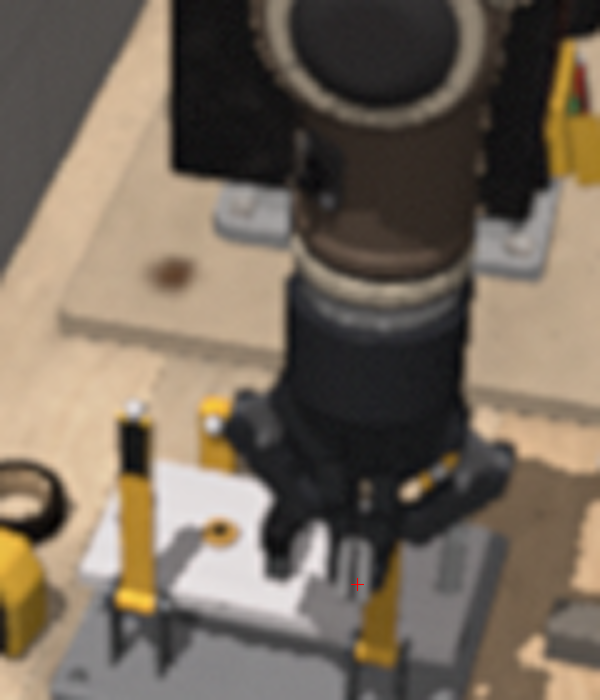

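Request:
carry_out(
  rows=[-1, -0.2, -2, 0, 0, -1, 0, -2, 0, 0, -1, -0.1, -2, 0, 0, -1, -0.1, -1, 0, 0, -1, 0, -1.5, -0.4, 0, -1, 0, -1.6, -1.2, 0, -1, 0, -1.3, -1.5, 0, -1, 0, -1, -1.8, 0, -1, 0, 0, 0, 0, -1, 0, 0, 0, 0, -1, 0, 0, 0, 0],
)

```text
time_s: 48.35
position: [0.5657, -0.0734, 0.1011]
orientation: [[0.034, 0.999, 0.0], [0.999, -0.034, 0.0], [0.0, 0.0, -1.0]]
force: [-0.2, 0.3, -0.5]
width: 0.0002
```

```bash
python3 - <<'E'
from h import *
s=st(); im=grab('B')
zoom(im['side'],225,80,345,220,5,f'pics/B_z.png',C['side'].proj(np.array([s['position']])))
E
```

```text
t 48.35 pos [ 0.5657 -0.0734  0.1011] ytool -1.96 tz [ 3.e-04  1.e-04 -1.e+00] w 0.0002 F [-0.25  0.26 -0.46] M [ 0.04 -0.07  0.  ] q [-0.205  0.362  1.856  0.     0.923 -0.171]
```

View pics/B_z.png

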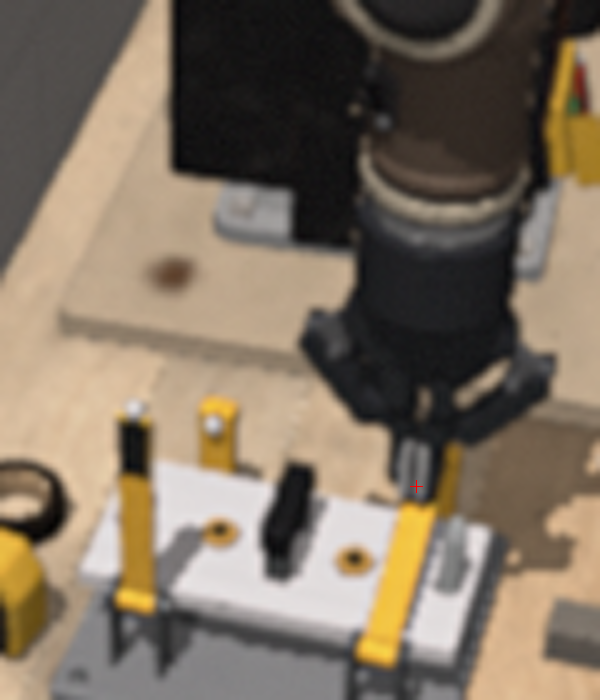

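Request:
carry_out(
  rows=[-1, -0.1, -0.6, -1.5, 0, -1, -0.1, -0.3, -1, 0, -1, 0, -0.1, -0.5, 0, -1, 0, 0, -0.4, 0, -1, 0, 0, -0.2, 0, -1, 0, 0, 0, 0, -1, 0, 0, 0, 0],
)

```text
time_s: 49.15
position: [0.5633, -0.0836, 0.0656]
orientation: [[0.034, 0.999, -0.001], [0.999, -0.034, 0.0], [0.0, -0.001, -1.0]]
force: [-1.7, 0.4, 7.1]
width: 0.0001
```

```bash
python3 - <<'E'
from h import *
s=st()
E
```

```text
t 49.15 pos [ 0.5633 -0.0836  0.0656] ytool -1.97 tz [-6.e-04  3.e-04 -1.e+00] w 0.0001 F [-1.67  0.36  7.13] M [0.14 0.35 0.03] q [-0.224  0.415  1.87   0.     0.857 -0.19 ]
```

Request:
carry_out(
  rows=[-1, 0, 0, -0.15, 0, -1, 0, 0, 0, 0],
)

```text
time_s: 49.35
position: [0.5635, -0.0836, 0.0653]
orientation: [[0.034, 0.999, -0.001], [0.999, -0.034, 0.0], [0.0, -0.001, -1.0]]
force: [-4.0, 0.8, 15.1]
width: -0.0002
```

Request:
carry_out(
  rows=[-1, 0, 0, -0.15, 0, -1, 0, 0, 0, 0],
)

```text
time_s: 49.55
position: [0.5636, -0.0836, 0.0651]
orientation: [[0.034, 0.999, -0.001], [0.999, -0.034, 0.0], [0.0, -0.001, -1.0]]
force: [-6.9, 2.5, 22.0]
width: 0.0
```

Request:
carry_out(
  rows=[-1, 0, 0, 2, 0, -1, 0, 0, 5, 0, -1, 0, 0, 5, 0, -1, 0, 0, 5, 0, -1, 0, 0, 6, 0, -1, 2.56, 2.5, 0.9, 0, -1, 2.56, 2.5, 0, 0, -1, 2.56, 2.5, 0, 0, -1, 2.56, 2.5, 0, 0, -1, 2.5, 2.4, 0, 0, -1, 0, 0, 0, 0, -1, 0, 0, 0, 0],
)

```text
time_s: 50.75
position: [0.6903, 0.0407, 0.2891]
orientation: [[0.033, 0.999, -0.003], [0.999, -0.033, -0.001], [-0.001, -0.003, -1.0]]
force: [-0.1, -0.5, -0.3]
width: 0.0003
```

```bash
python3 - <<'E'
from h import *
s=st(); im=grab('D')
zoom(im['side'],225,80,345,220,5,f'pics/D_z.png')
E
```

```text
t 50.75 pos [0.6903 0.0407 0.2891] ytool -1.89 tz [-3.2e-03 -7.0e-04 -1.0e+00] w 0.0003 F [-0.08 -0.47 -0.28] M [0.01 0.02 0.02] q [-4.000e-03  3.960e-01  1.399e+00 -1.000e-03  1.350e+00  2.900e-02]
```

View pics/D_z.png

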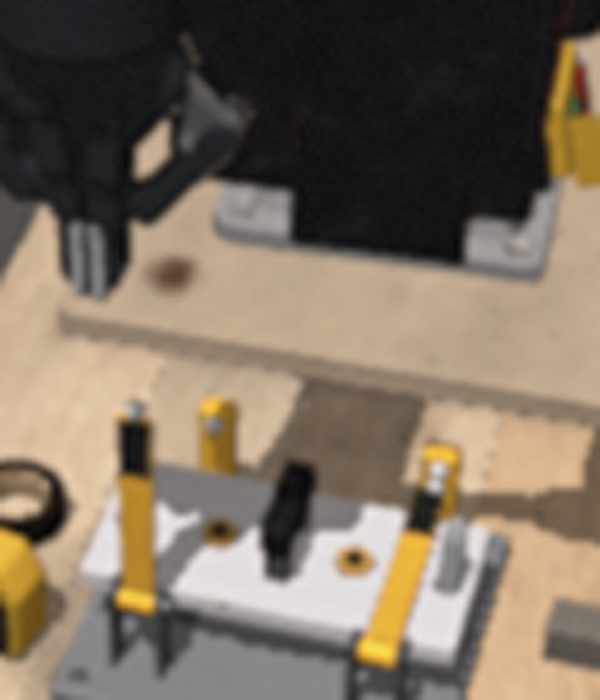

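```bash
python3 - <<'E'
from h import *
im=cv2.imread('pics/D_side.png'); m=[]
for th in (0,.1,.3):
    m.append(C['side'].proj(W([.6261,-.0557,0,1.536],np.array([[.06-.127*np.cos(th),.062,.0635+.127*np.sin(th)+.0025]])))[0]); print(th,m[-1])
zoom(im,285,150,335,220,10,'pics/D2.png',m)
E
```

```text
0 [311.71526179 174.93947472]
0.1 [312.02434273 171.56110855]
0.3 [312.31963394 165.71623133]
```

View pics/D2.png

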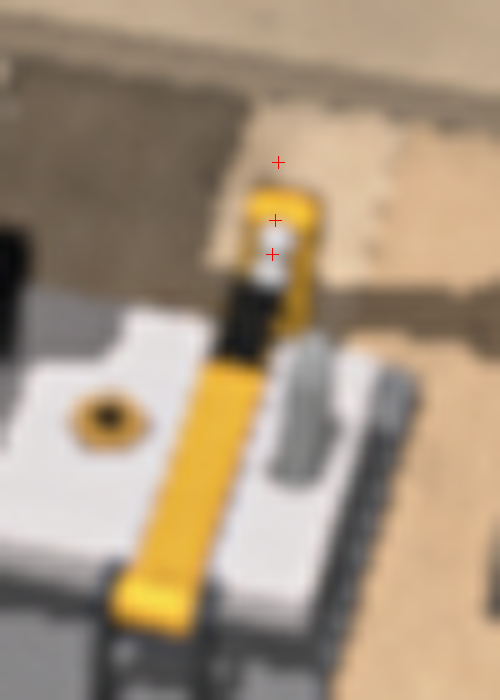

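Request:
carry_out(
  rows=[-1, 0, 0, -4, 0, -1, 0, 0, -4, 0, -1, 0, 0, -4, 0, -1, 0, 0, -1.5, 0, -1, 0, 0, 0, 0, -1, 0, 0, 0, 0, -1, 0, 0, 0, 0, -1, 0, 0, 0, 0],
)

```text
time_s: 51.65
position: [0.6927, 0.0403, 0.1591]
orientation: [[0.034, 0.999, 0.005], [0.999, -0.034, -0.0], [0.0, 0.005, -1.0]]
force: [0.3, -0.4, 0.2]
width: 0.0001
```

```bash
python3 - <<'E'
from h import *
s=st(); im=grab('E')
zoom(im['side'],195,60,325,220,5,f'pics/E_z.png',C['side'].proj(np.array([s['position']])))
E
```

```text
t 51.65 pos [0.6927 0.0403 0.1591] ytool -1.97 tz [ 5.e-03 -1.e-04 -1.e+00] w 0.0001 F [ 0.25 -0.4   0.18] M [-0.01 -0.02  0.03] q [-0.005  0.502  1.515 -0.     1.119  0.03 ]
```

View pics/E_z.png

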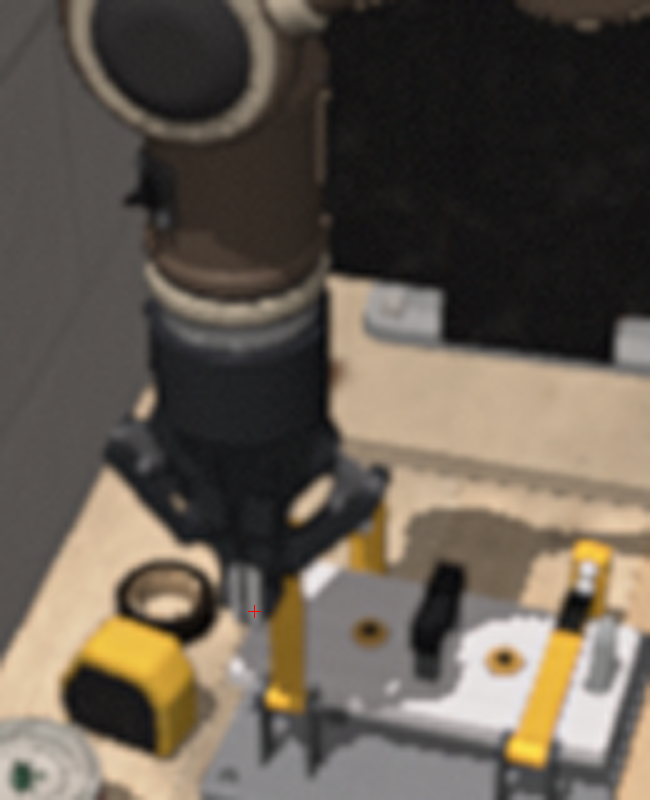

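Request:
carry_out(
  rows=[-1, -0.1, -2, -0.3, 0, -1, 0, -2, 0, 0, -1, 0, -2, 0, 0, -1, -0.1, -0.6, 0, 0, -1, 0, -1.4, -0.5, 0, -1, 0, -1.5, -1.3, 0, -1, 0, -1.3, -1.5, 0, -1, 0, -0.9, -1.8, 0, -1, 0, 0, 0, 0, -1, 0, 0, 0, 0, -1, 0, 0, 0, 0],
)

```text
time_s: 52.85
position: [0.6891, -0.0761, 0.1021]
orientation: [[0.034, 0.999, 0.0], [0.999, -0.034, 0.0], [0.0, 0.0, -1.0]]
force: [0.4, 0.8, 0.0]
width: -0.0004
```

```bash
python3 - <<'E'
from h import *
s=st(); im=grab('F')
zoom(im['side'],195,60,325,220,5,f'pics/F_z.png',C['side'].proj(np.array([s['position']])))
E
```

```text
t 52.85 pos [ 0.6891 -0.0761  0.1021] ytool -1.94 tz [ 3.e-04  2.e-04 -1.e+00] w -0.0004 F [0.41 0.75 0.01] M [-0.02 -0.02  0.05] q [-0.173  0.567  1.543  0.     1.032 -0.139]
```

View pics/F_z.png

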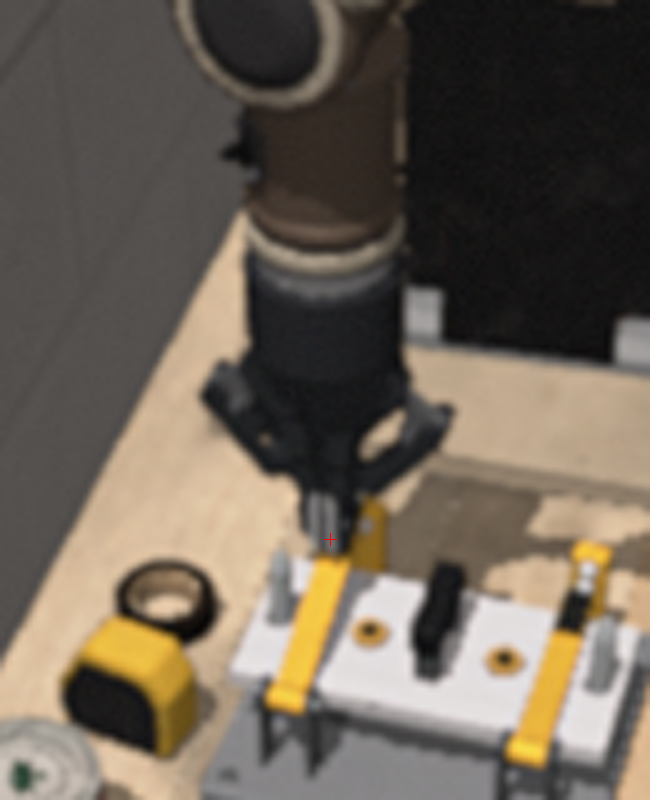

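Request:
carry_out(
  rows=[-1, -0.1, -0.7, -1.5, 0, -1, -0.1, -0.4, -1, 0, -1, 0, -0.1, -0.5, 0, -1, 0, 0, -0.4, 0, -1, 0, 0, -0.2, 0, -1, 0, 0, 0, 0, -1, 0, 0, 0, 0],
)

```text
time_s: 53.65
position: [0.6865, -0.0889, 0.0658]
orientation: [[0.034, 0.999, -0.001], [0.999, -0.034, -0.0], [-0.0, -0.001, -1.0]]
force: [0.1, -0.5, 3.0]
width: 0.0001
```

Request:
carry_out(
  rows=[-1, 0, 0, -0.2, 0, -1, 0, 0, 0, 0],
)

```text
time_s: 53.85
position: [0.6866, -0.0889, 0.0656]
orientation: [[0.034, 0.999, -0.001], [0.999, -0.034, -0.0], [-0.0, -0.001, -1.0]]
force: [-4.0, -0.3, 9.4]
width: 0.0001
```

Request:
carry_out(
  rows=[-1, 0, 0, -0.15, 0, -1, 0, 0, 0, 0],
)

```text
time_s: 54.05
position: [0.6867, -0.0889, 0.0654]
orientation: [[0.034, 0.999, -0.001], [0.999, -0.034, -0.0], [-0.0, -0.001, -1.0]]
force: [-5.6, 0.1, 15.5]
width: -0.0
```

Hard stop, so it is shut. Retreat and do the final check.

Request:
carry_out(
  rows=[-1, 0, 0, 2, 0, -1, 0, 0, 5, 0, -1, 0, 0, 5, 0, -1, 0, 0, 5, 0, -1, 0, 0, 5, 0, -1, 0, 0, 3, 0, -1, -3.5, 3, 0, 0, -1, -3.5, 3, 0, 0, -1, -3.5, 3, 0, 0, -1, -3.5, 3, 0, 0, -1, -3.5, 3, 0, 0, -1, -3.5, 3, 0, 0, -1, -3.5, 3, 0, 0, -1, -3.5, 3, 0, 0, -1, 0, 0, 0, 0, -1, 0, 0, 0, 0, -1, 0, 0, 0, 0],
)

```text
time_s: 55.75
position: [0.4074, 0.151, 0.3124]
orientation: [[0.035, 0.999, 0.0], [0.999, -0.035, -0.0], [-0.0, 0.0, -1.0]]
force: [-0.5, 0.4, 0.6]
width: -0.0002
```

```bash
python3 - <<'E'
from h import *
s=st(); im=grab('G')
m=[C['side'].proj(W([.6261,-.0557,0,1.536],np.array([[-.067,y,.066]])))[0] for y in(.062,-.062)]
zoom(im['side'],225,130,325,230,7,f'pics/G_z.png',m)
zoom(im['top'],150,90,350,330,3,'pics/G_zt.png')
E
```

```text
t 55.75 pos [0.4074 0.151  0.3124] ytool -1.98 tz [ 5.e-04 -4.e-04 -1.e+00] w -0.0002 F [-0.46  0.36  0.56] M [0.01 0.02 0.02] q [ 2.550e-01 -1.460e-01  1.959e+00 -1.000e-03  1.329e+00  2.900e-01]
```

View pics/G_z.png

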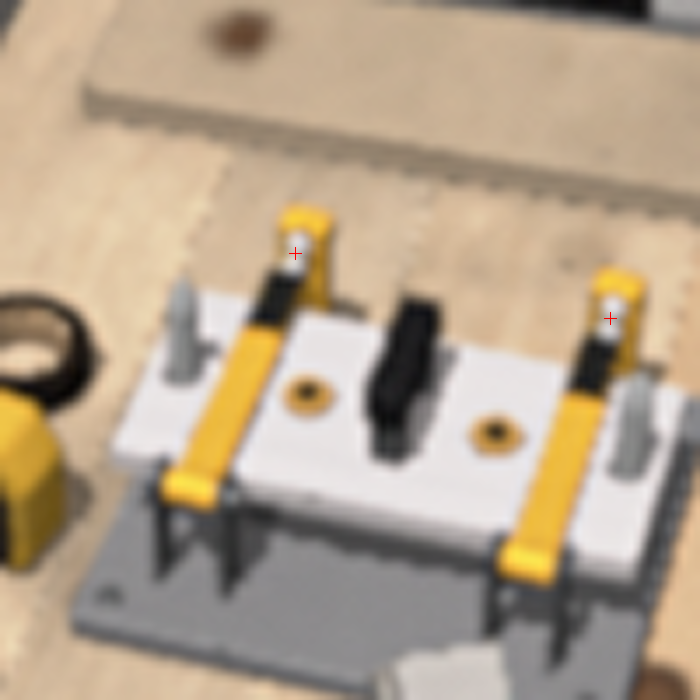

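View pics/G_zt.png

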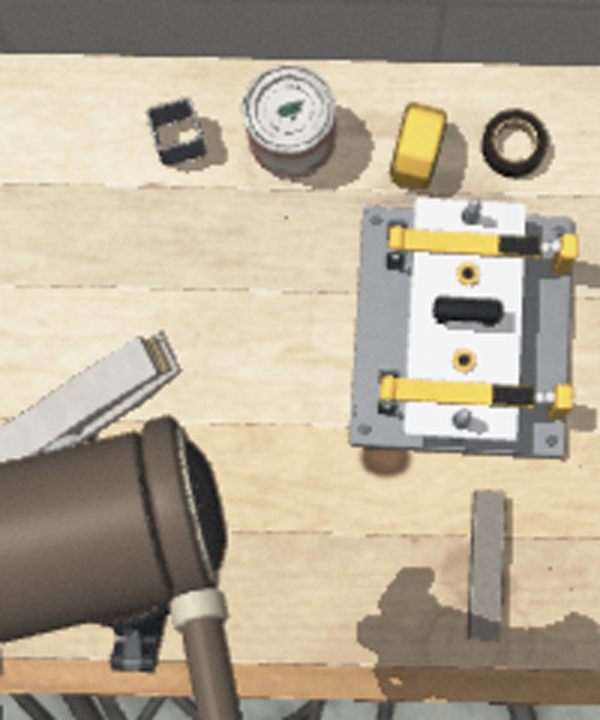

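```bash
python3 -c "
from plant import bot
print(bot.job_done())"
```

```text
the job is handed in; nothing more can be done
None
```

I finished the whole sequence and handed the job in at about 56 s of robot time; the hand-in gives no verdict.

- **Dressing stick:** it is on the bench in front of the jig, about 0.20 m from the jig's centre. I set it down with a light contact and the last picture still shows it there.
- **Bars:** there were three. All three are stacked in the nest, and the pictures before the plate went on show the stack flat and between the guides.
- **Drill plate:** it went onto both pins with almost no side force and came to rest at the expected height. It looks level and both pins show through it.
- **Straps:** both are shut. Pressing each one met a hard stop at 66 mm, at about 22 N on the near strap and 16 N on the far one. Both strap ends then lay where they should when closed.
- **Tape measure and paint tin:** the arm never touched them, and they show no shift in the last picture.

Two checks were weak:
- **Plate height and tilt from the pictures:** this fit was loose. One corner was probably misread next to a strap, and the fit put the plate about 3 mm too low with up to 0.025 rad of tilt. For "home" I relied on the contact force and the height of the tool.
- **Plate turn before lowering:** the side camera read it 0.6° off the gripper's angle. I trusted the gripper, and the plate went on freely.

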